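# Spring a dish-mould board into the bench holder

## Task

Take the white dish mould on its plywood board off the sloping stand and load it into the green-jawed sprung holder: push one edge of the board into a jaw, lower the opposite edge inside the other jaw and let the springs centre it. Leave the board lying flat under both jaw lips, mould upwards, square to the holder with its sides in line with the jaw ends, let go of it, and leave the pots and tools on the bench where they are.

Things in the scene. Friction and masses are not known exactly. Their poses are not given: they have to be found in the camera images.
- mould_center (a point): centre of the loose mould board (0.25 kg): plywood 180 (x) x 120 (y) x 10 mm with a white plaster block mid-top, 50 (x) x 90 (y) x 38 mm high, upright sides. The point is 24 mm above the board's underside, 24 mm below the block's top. z points out of the mould's top, x along the 180 mm. Starts on the stand, +x end up the slope, other end on the ledge. Same either way round.
- stand: fixed wooden stand, face 190 mm (along slope) x 160 mm at 26 degrees to the table; origin on the table under its middle. Its +x is horizontal and points up the slope; at the low edge (-x) a ledge stands 7 mm proud. The face is 65 mm above the table at the origin; nothing stands above the board.
- holder: fixed sprung holder, wooden base 310 (x) x 130 (y) x 22 mm; origin on the table under its middle; x runs from near to far jaw. Flat bed, where the board ends up, is 22 mm above the table; end stops at x +/-151, 18 mm above it. At rest the jaw walls' inner faces are at x +/-82, lip tips at +/-72 mm. Board centred: each jaw pushed back about 8 mm.
- near_groove (a point): foot of the near jaw's (-x) inner wall, at bed height, mid-length; moves with the jaw. Jaw: green, 120 mm along y like the board's width, wall 13 mm thick, top 22 mm above the bed. A lip overhangs 10 mm towards the middle; its underside is 12 mm above the bed at the wall, 18 mm at the tip; tip's top 21 mm.
- far_groove (a point): the same on the far jaw (+x), a mirror image; axes turned half round. The board cannot drop in flat: it goes in tilted 20 to 35 degrees, low edge on the bed under one lip, pushing that jaw back 28 to 40 mm until the high edge can come down inside the other lip.
- jaw_near (a joint): how far the near jaw is pushed back towards the holder's -x, m; 0 at rest, at most 0.040; a spring of 400 N/m with 2 N preload returns it
- jaw_far (a joint): how far the far jaw is pushed back towards the holder's +x, m; 0 at rest, at most 0.040; spring as for the near jaw
- dish_a: clay-brown saucer 132 mm across, 25 mm high; origin under its centre; leave alone
- dish_b: second saucer, the same; leave alone
- beaker: terracotta beaker 62 mm across, 70 mm high, standing between stand and holder; origin under its centre; leave alone
- vase: bulbous vase 80 mm across, 115 mm high; origin under its centre; leave alone
- brush: brush with a green handle, lying down; leave alone
- mallet: wooden mallet, lying down; leave alone
- rib: wooden shaping rib, 110 x 50 x 8 mm, lying flat; leave alone
There are look-alikes about, which are no part of the job. Of the things that look like the part that bears mould_center, the largest one is meant.

How it is judged:
By the outcome, as a careful person would: the job done as asked, in the order asked, and still so for the second after the job is handed in, with the robot touching nothing.
It also fails if it takes over 51 s, if anything falls off the work surface, if the arm or the gripper's body presses on something with over 40 N, if the wrist force passes 120 N, or if a joint passes its speed limit or range.

## Robot

A 6-joint arm with a two-finger parallel gripper is mounted at the origin on the work surface. World frame = base frame: x ahead of the robot, y to its left, z up, the work surface at z = 0. Lengths are in mm, angles in rad, forces in N, time in s.
With the tool pointing down it reaches from about 425 to 950 mm from the base axis. Payload 3.5 kg.
Tool frame: the origin (TCP) lies at the very end of the fingers, on their centre line; the grasp point (between the pads) lies bot.grasp_offset behind it (bot.grasp_offset is the distance from the TCP to the grasp point, in mm); z points along the fingers, y is the direction in which the jaws open and shut (so a half turn about z gives the same grasp; the last joint's range is limited). The gripper opens to 85 mm and grips with 20 to 120 N. Pads are 22 mm wide; open, the fingers measure 114 mm over their backs; the gripper's body (76 mm by 85 mm) begins 54 mm behind the grasp point. The pads swing forward as they close: fully open they stand 13 mm farther back than shut.
Start: joints at [1.019, 0.286, 1.577, -0, 1.279, -0.15], TCP at [263.939, 621.243, 231.325] pointing down, gripper open.
Joint ranges: [-2.77, 2.77], [-0.9, 2.22], [0.21, 2.48], [-1.53, 4.67], [0.24, 2.81], [-2.84, 2.84]. Speed limits (rad/s): [2.79, 2.79, 3.14, 3.14, 3.14, 3.14].

## Interface

Orientations are given as a unit quaternion [x, y, z, w].
In Python, from workcell import bot, grab_frame gives the robot as it stands.
- The arm moves only by the tool jog_arm, never from a script. Its argument "motion" is a list of rows, each an object with "delta_pos": the shift along the tool's x, y, z in mm, a list of three; "yaw": the turn about the tool's z in rad. In form: [{"delta_pos": [tx, ty, tz], "yaw": yaw}, ...]. A call has 1 to 10 rows; each row is the pose to reach, as a shift and turn from the pose commanded when the call began, along the tool's axes at that moment; what a row does not reach only later rows make up. A row lasts 1/10 s, in which the tool goes at most 50 mm and 8.59 degrees, less where a joint would pass 70% of its speed; a pose out of reach is approached as far as the arm can. A call with a gripper value outside its range is refused whole. "claw" is the finger opening in mm, from 0 to 85.4, set as the call begins (left out, the last holds). The fingers move at their own pace and stop on an object; "squeeze" is the grip in N (left out, the last holds). Time passes only in rows, so rows that repeat a pose let the fingers close. It gives the time, the measured TCP pose, the force and the opening at its end, in the units of the state.
- bot.get_obs(): the state, without advancing time (a new reading comes with each control period).
- grab_frame(name): name is "scene" or "top" or "wrist"; returns a dict with "pixels" (400x640x3 uint8, blue, green, red), "K" (3x3 intrinsics, pixels), "R" (3x3) and "t" (3): a world point X has camera coordinates R X + t; the wrist camera has in their place "tool_from_camera" (4x4, takes a point from camera to tool coordinates, whose origin is the TCP and whose axes are the flange's). Camera axes: x right, y down, z forward; pixel columns grow to the right and rows downward; lengths in mm; the calibration is good to about 2 mm. A picture is of the moment at which its call begins: read the wrist's pose just before it. There is no depth.
- bot.hand_in(): hands the job in, once; it reports no verdict.
The state is a dict: "clock": time; "joint_pos": joint angles; "dq": joint speeds; "joint_efforts": joint torques, N m; "eef_pos": TCP position; "orientation": TCP orientation; "contact_force": force on the tool from outside, world axes, zero at the start; "ft_torque": the same for the moment, N m; "finger_gap": opening from 0.0 (shut) to 1.0 (fully open).
Only numpy, scipy, OpenCV 4.12 (cv2) and the standard library are available. Lean on these libraries where they do the work, as an engineer would, in place of code of your own. Each camera call takes 0.05 s, during which the arm holds its last target.

## Working session

There is one attempt and no reset: what is moved stays moved. The work goes in short steps, Python scripts to look and compute and a tool call to move; the robot and the scene stay as the last step left them, time stands still between calls to the robot, and variables do not carry over. Pictures are saved under pics/ and viewed, and the job is handed in when it is done.

Besides the shell and the picture viewer there is one more tool, called after "Request:" by a JSON object that holds its "op" and its "data". jog_arm: Moves the arm, as the interface text tells. Its arguments: {"type":"object","properties":{"motion":{"type":"array"},"claw":{"type":"number"},"squeeze":{"type":"number"}},"required":["motion"]}

```bash
ls; mkdir -p pics; python3 - <<'E'
from workcell import bot, grab_frame
import cv2
print(bot.get_obs(), bot.grasp_offset)
for n in ["scene","top","wrist"]:
    f=grab_frame(n); cv2.imwrite(f"pics/{n}0.png",f["pixels"])
    print(n,{k:v for k,v in f.items() if k!="pixels"})
E
```

```text
pics
{'clock': 0.0, 'joint_pos': array([ 1.01899687e+00,  2.87190699e-01,  1.57818641e+00,  8.45523527e-06,
        1.27863151e+00, -1.50017237e-01]), 'dq': array([ 0.00012431, -0.00080471,  0.00052846,  0.00014855,  0.00084406,
       -0.000436  ]), 'joint_efforts': array([-1.43888552e-03, -4.05975473e+01, -2.92627877e+01, -1.83767484e-04,
        5.76975028e-03,  5.02339034e-06]), 'eef_pos': array([263.59206546, 620.67862277, 229.92541608]), 'orientation': array([ 1.99543649e-01,  9.79888194e-01, -1.13297798e-03, -4.19045510e-04]), 'contact_force': array([-0.22046773,  0.38480974,  0.35322294]), 'ft_torque': array([-0.00219298, -0.01975473, -0.03543004]), 'finger_gap': 1.0024781737442077} 18.700000000000003
scene {'K': array([[407.33997956,   0.        , 329.38075589],
       [  0.        , 407.33997956, 203.09908816],
       [  0.        ,   0.        ,   1.        ]]), 'R': array([[-0.4735646 ,  0.88064002,  0.01448173],
       [ 0.55742521,  0.31240495, -0.76920757],
       [-0.68191913, -0.356197  , -0.63883487]]), 't': array([ 224.43661835, -221.46629479, 1515.71269121])}
top 
[... 199 characters left out ...]
 -0.0209289 ],
       [-0.99310443, -0.01045498, -0.11676591],
       [ 0.11651168,  0.0223008 , -0.99293892]]), 't': array([   8.56553786,  480.00735942, 1167.70917412])}
wrist {'K': array([[357.28790716,   0.        , 317.41621584],
       [  0.        , 357.28790716, 200.30713403],
       [  0.        ,   0.        ,   1.        ]]), 'tool_from_camera': array([[-8.79089087e-04, -9.53708090e-01, -3.00732617e-01,
         7.62370877e+01],
       [ 9.99999473e-01, -6.78655096e-04, -7.70949855e-04,
        -7.23680868e-01],
       [ 5.31167390e-04, -3.00733137e-01,  9.53708183e-01,
        -1.42849270e+02],
       [ 0.00000000e+00,  0.00000000e+00,  0.00000000e+00,
         1.00000000e+00]])}
```

View pics/top0.png

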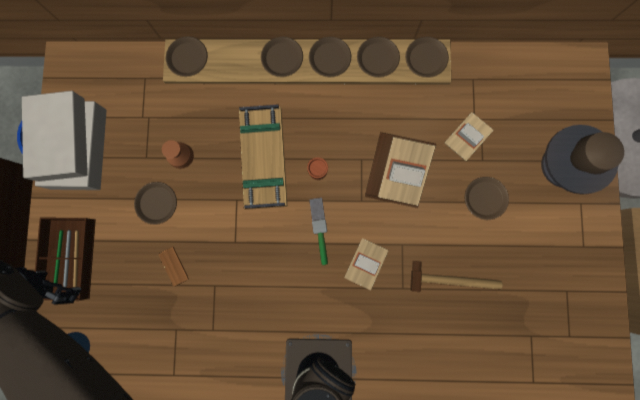

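View pics/scene0.png

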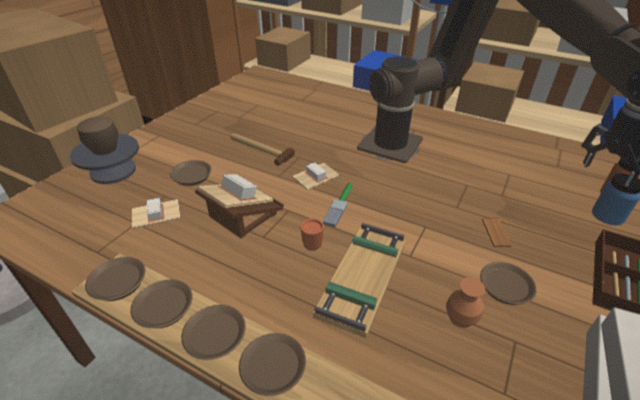

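View pics/wrist0.png

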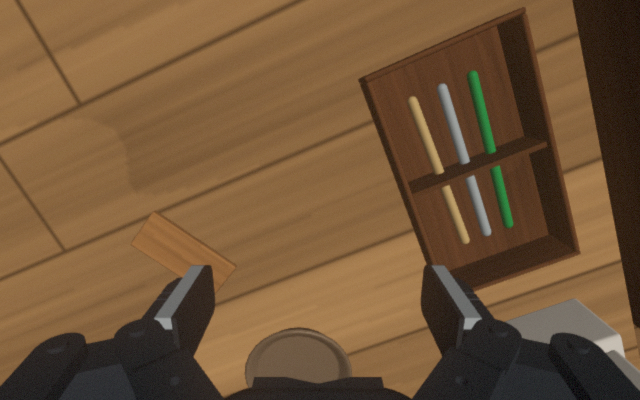

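```bash
python3 - <<'E'
import cv2,numpy as np
a=cv2.imread('pics/top0.png');b=cv2.imread('pics/scene0.png')
A=cv2.resize(a[90:225,225:445],None,fx=3.6,fy=3.6,interpolation=cv2.INTER_CUBIC)
B=cv2.resize(b[160:335,180:410],None,fx=3.4,fy=3.4,interpolation=cv2.INTER_CUBIC)
cv2.imwrite('pics/topz.png',A);cv2.imwrite('pics/scenez.png',B)
E
```

```text
(no output)
```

View pics/topz.png

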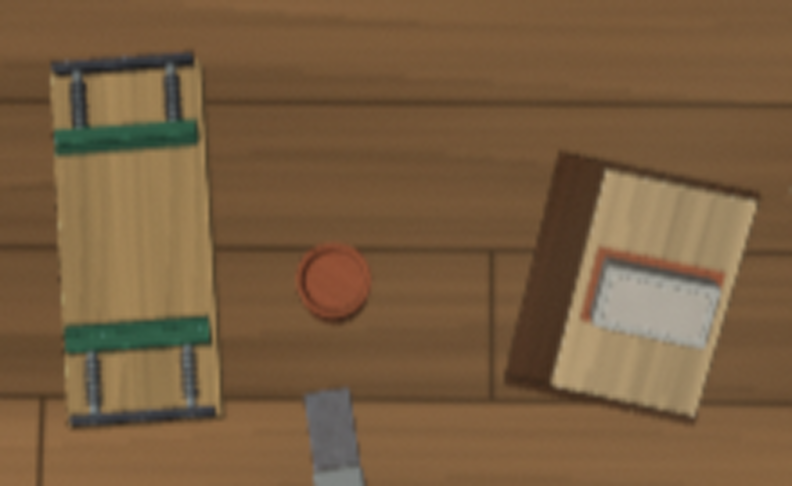

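View pics/scenez.png

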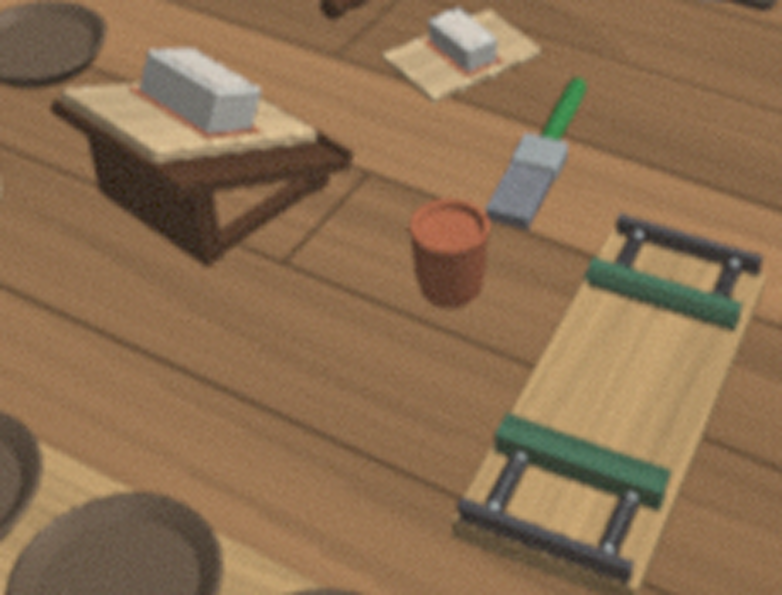

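```bash
cat > h.py <<'E'
import numpy as np,cv2
from workcell import bot,grab_frame
from scipy.spatial.transform import Rotation as Rn
def ray(f,uv,obs=None):
    d=np.linalg.inv(f["K"])@np.array([uv[0],uv[1],1.])
    if "R" in f: return -f["R"].T@f["t"], f["R"].T@d
    T=f["tool_from_camera"];Rw=Rn.from_quat(obs["orientation"]).as_matrix()
    return obs["eef_pos"]+Rw@T[:3,3], Rw@T[:3,:3]@d
def onz(f,uv,z,obs=None):
    o,d=ray(f,uv,obs); return o+d*(z-o[2])/d[2]
def tri(rays):
    A=np.zeros((3,3));b=np.zeros(3)
    for o,d in rays:
        d=d/np.linalg.norm(d);P=np.eye(3)-np.outer(d,d);A+=P;b+=P@o
    X=np.linalg.solve(A,b)
    return X,[np.linalg.norm(np.cross(X-o,d/np.linalg.norm(d))) for o,d in rays]
def proj(f,X,obs=None):
    X=np.asarray(X,float)
    if "R" in f: c=f["R"]@X+f["t"]
    else:
        T=f["tool_from_camera"];Rw=Rn.from_quat(obs["orientation"]).as_matrix()
        c=T[:3,:3].T@(Rw.T@(X-obs["eef_pos"])-T[:3,3])
    return (f["K"]@c/c[2])[:2]
E
python3 - <<'E'
from h import *
t=grab_frame("top");s=grab_frame("scene")
print(onz(t,(407.5,174.7),108))
for f,box in ((t,(370,440,150,200)),(s,(210,265,165,205))):
    im=f["pixels"].astype(int); x0,x1,y0,y1=box
    sub=im[y0:y1,x0:x1]; m=((sub.max(2)-sub.min(2)<22)&(sub.min(2)>110)).astype(np.uint8)
    n,l,st,c=cv2.connectedComponentsWithStats(m); i=1+np.argmax(st[1:,4])
    cs,_=cv2.findContours((l==i).astype(np.uint8),0,1)
    c0=max(cs,key=cv2.contourArea)
    print(st[i],c[i]+[x0,y0],cv2.minAreaRect(c0), cv2.boxPoints(cv2.minAreaRect(c0))+[x0,y0])
# green jaws top
im=cv2.cvtColor(t["pixels"],cv2.COLOR_BGR2HSV)
m=cv2.inRange(im,(60,90,30),(95,255,255))
n,l,st,c=cv2.connectedComponentsWithStats(m)
for i in range(1,n):
    if st[i,4]>60: 
        cs,_=cv2.findContours((l==i).astype(np.uint8),0,1); print(st[i],c[i],onz(t,c[i],44)); print(np.array([onz(t,p,44)[:2] for p in cv2.boxPoints(cv2.minAreaRect(cs[0]))]).round())
# beaker
print(onz(t,(318.5,167),70))
E
```

```text
[ 564.17327793 -245.40992479  108.        ]
[ 20  14  35  22 546] [406.80769231 174.58791209] ((36.86206817626953, 24.655174255371094), (32.44664764404297, 17.304880142211914), 11.888657569885254) [[389.20424461 179.77984238]
 [392.7692318  162.84615707]
 [424.51988983 169.53050613]
 [420.95490265 186.46419144]]
[ 14  10  32  24 349] [242.16618911 185.67908309] ((28.130767822265625, 21.146154403686523), (35.59796905517578, 17.73696517944336), 29.744882583618164) [[218.27692127 185.01538467]
 [227.07692337 169.61538601]
 [257.98461533 187.27692413]
 [249.18461227 202.67692184]]
[241 124  38   8 212] [259.52830189 127.5990566 ] [717.48391805 182.91010736  44.        ]
[[724. 240.]
 [730. 127.]
 [711. 126.]
 [705. 239.]]
[244 179  39   9 245] [262.87346939 182.67346939] [549.31468416 168.07991284  44.        ]
[[554. 226.]
 [564. 112.]
 [545. 110.]
 [535. 224.]]
[ 57 231   6  26  82] [ 59.32926829 243.31707317] [362.83098342 763.72711866  44.        ]
[[326. 770.]
 [400. 767.]
 [399. 758.]
 [325. 760.]]
[319 233   8  31 131] [322.22137405 249.90839695] [353.41101325  -9.89951753  44.        ]
[[401.   5.]
 [404.  -9.]
 [316. -23.]
 [314.  -9.]]
[ 54 260   5  24  75] [ 56.09333333 271.28      ] [281.46201701 766.13403635  44.        ]
[[248. 771.]
 [315. 770.]
 [314. 761.]
 [247. 762.]]
[592.30696126   3.42106476  70.        ]
```

Request:
{"op": "jog_arm", "data": {"motion": [{"delta_pos": [0, 0, -50], "yaw": 0}, {"delta_pos": [-30, -32, -100], "yaw": 0.15}, {"delta_pos": [-60, -65, -100], "yaw": 0.3}, {"delta_pos": [-90, -97, -100], "yaw": 0.45}, {"delta_pos": [-120, -130, -100], "yaw": 0.6}, {"delta_pos": [-150, -162, -100], "yaw": 0.75}, {"delta_pos": [-180, -195, -100], "yaw": 0.9}, {"delta_pos": [-210, -227, -100], "yaw": 1.05}, {"delta_pos": [-240, -260, -100], "yaw": 1.2}, {"delta_pos": [-270, -292, -100], "yaw": 1.35}]}}

```text
clock: 1.25
eef_pos: [398.3, 245.2, 331.4]
orientation: [0.77, 0.638, 0.0, 0.0]
contact_force: [0.0, 0.1, -0.3]
finger_gap: 1.006
```

Request:
{"op": "jog_arm", "data": {"motion": [{"delta_pos": [-41, 24, 0], "yaw": 0}, {"delta_pos": [-82, 49, 0], "yaw": 0}, {"delta_pos": [-124, 73, 0], "yaw": 0.02}, {"delta_pos": [-165, 97, 0], "yaw": 0.02}, {"delta_pos": [-206, 121, 0], "yaw": 0.02}, {"delta_pos": [-247, 146, 0], "yaw": 0.02}, {"delta_pos": [-288, 170, 0], "yaw": 0.02}, {"delta_pos": [-330, 194, 0], "yaw": 0.02}, {"delta_pos": [-371, 219, 0], "yaw": 0.02}, {"delta_pos": [-412, 243, 0], "yaw": 0.02}]}}

```text
clock: 2.25
eef_pos: [563.4, -204.1, 331.2]
orientation: [0.775, 0.632, 0.0, 0.0]
contact_force: [0.8, 0.1, 0.5]
finger_gap: 1.001
```

Request:
{"op": "jog_arm", "data": {"motion": [{"delta_pos": [0, 0, 0], "yaw": 0}, {"delta_pos": [0, 0, 0], "yaw": 0}, {"delta_pos": [0, 0, 0], "yaw": 0}]}}

```text
clock: 2.55
eef_pos: [562.9, -201.3, 331.3]
orientation: [0.774, 0.633, 0.0, -0.0]
contact_force: [0.1, 0.6, 0.0]
finger_gap: 0.999
```

```bash
python3 - <<'E'
from h import *
o=bot.get_obs();f=grab_frame("wrist");cv2.imwrite("pics/w1.png",f["pixels"])
np.save("w1o.npy",np.r_[o["eef_pos"],o["orientation"]]);print(o["eef_pos"],o["orientation"],o["dq"].round(3),bot.get_obs()["clock"])
E
```

```text
[ 562.89694412 -201.34411902  331.30603569] [ 7.74313891e-01  6.32801648e-01  7.82479857e-05 -2.57598544e-04] [ 0.017 -0.015  0.005  0.     0.     0.001] 2.6
```

View pics/w1.png

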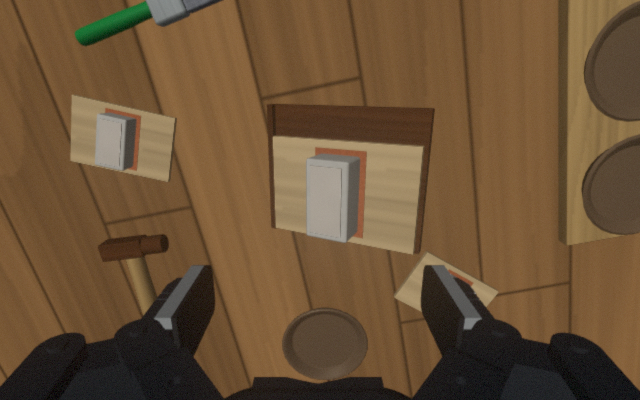

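```bash
python3 - <<'E'
from h import *
im=cv2.imread("pics/w1.png")
z=cv2.resize(im[90:270,255:445],None,fx=4,fy=4,interpolation=cv2.INTER_CUBIC)[:590]
z=cv2.resize(im[125:265,260:440],None,fx=4.2,fy=4.2,interpolation=cv2.INTER_CUBIC)
cv2.imwrite("pics/w1z.png",z)
E
```

```text
(no output)
```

View pics/w1z.png

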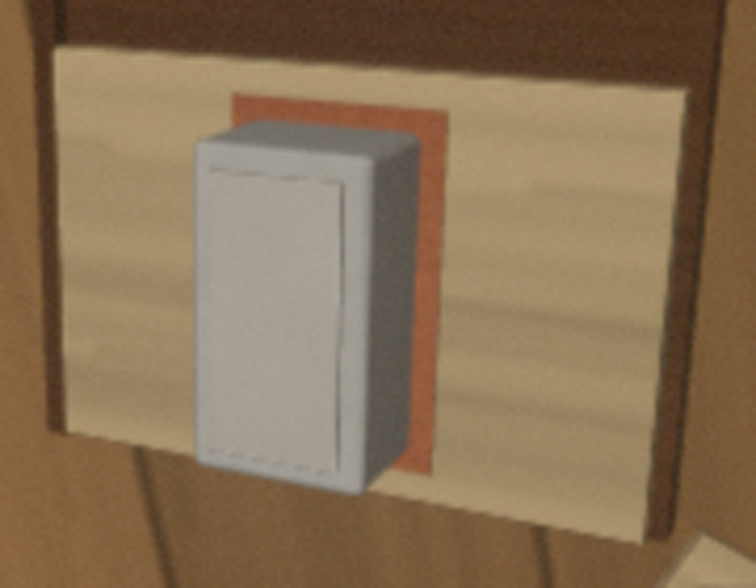

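```bash
cat > mould.py <<'E'
from h import *
def pose(pts2,K,T,tool):
    obj=np.array([[-90,60,-14],[90,60,-14],[90,-60,-14],[-90,-60,-14],[-25,45,24],[25,45,24],[25,-45,24],[-25,-45,24]],float)
    ok,rv,tv=cv2.solvePnP(obj,pts2,K,None)
    p,_=cv2.projectPoints(obj,rv,tv,K,None); print("res",(p[:,0]-pts2).round(1).tolist())
    Rw=Rn.from_quat(tool[3:]).as_matrix()
    Rm=Rw@T[:3,:3]@cv2.Rodrigues(rv)[0]; c=tool[:3]+Rw@(T[:3,:3]@tv[:,0]+T[:3,3])
    return Rm,c
E
python3 - <<'E'
from mould import *
f=grab_frame("wrist")
z=np.array([[54,46],[688,90],[645,543],[66,432],[197,143],[373,157],[362,493],[197,463]],float)
p=(z+.5)/4.2-.5+[260,125]
R,c=pose(p,f["K"],f["tool_from_camera"],np.load("w1o.npy"))
print(c,R.round(4)); print("yaw",np.degrees(np.arctan2(R[1,0],R[0,0])),"slope",np.degrees(np.arcsin(R[2,0])),"roll",np.degrees(np.arcsin(R[2,1])))
t=grab_frame("top")
print(proj(t,c+24*R[:,2]))
print("toolang",np.degrees(Rn.from_quat(bot.get_obs()["orientation"]).as_matrix()[:2,:2]))
E
```

```text
res [[0.3, 0.3], [-0.6, 0.3], [-0.3, -0.4], [0.4, -0.4], [-1.0, -1.1], [0.9, -0.2], [0.9, 1.2], [-0.5, 0.3]]
[ 574.62919479 -245.37920941   84.10125219] [[ 0.8827  0.2045 -0.4231]
 [-0.1837  0.9789  0.0899]
 [ 0.4325 -0.0017  0.9016]]
yaw -11.753468749866641 slope 25.629015276017746 roll -0.0964808380982032
[406.54209584 174.74619155]
toolang [[ 11.34364371  56.16161284]
 [ 56.16162427 -11.34363616]]
```

Request:
{"op": "jog_arm", "data": {"motion": [{"delta_pos": [-20, 8, 30], "yaw": 0.006}, {"delta_pos": [-41, 16, 70], "yaw": 0.006}, {"delta_pos": [-41, 16, 110], "yaw": 0.006}, {"delta_pos": [-41, 16, 150], "yaw": 0.006}, {"delta_pos": [-41, 16, 180], "yaw": 0.006}, {"delta_pos": [-41, 16, 200], "yaw": 0.006}, {"delta_pos": [-41, 16, 200], "yaw": 0.006}, {"delta_pos": [-41, 16, 200], "yaw": 0.006}], "claw": 85, "squeeze": 60}}

```text
clock: 3.5
eef_pos: [570.9, -244.9, 132.1]
orientation: [0.776, 0.631, 0.0, 0.0]
contact_force: [-0.1, -0.1, 1.4]
finger_gap: 0.997
```

```bash
python3 - <<'E'
from h import *
o=bot.get_obs();f=grab_frame("wrist");s=grab_frame("scene")
cv2.imwrite("pics/w2.png",f["pixels"]);cv2.imwrite("pics/s2.png",cv2.resize(s["pixels"][100:260,150:350],None,fx=4,fy=4)[:600])
print(o["eef_pos"],Rn.from_quat(o["orientation"]).as_matrix()[:2,1],o["contact_force"])
E
```

```text
[ 570.94594302 -244.90003801  132.12566256] [ 0.9788701  -0.20448217] [-0.08249163 -0.09950515  1.41767669]
```

View pics/w2.png

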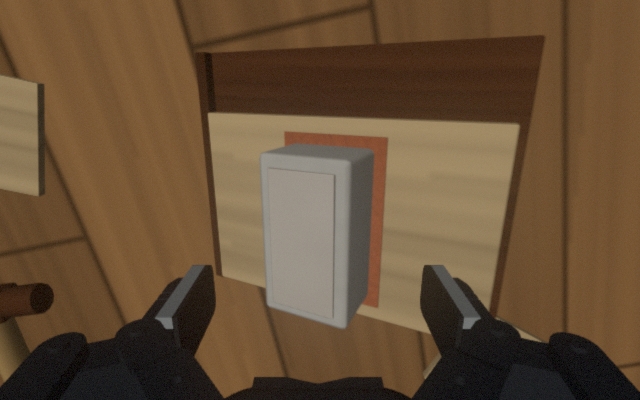

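View pics/s2.png

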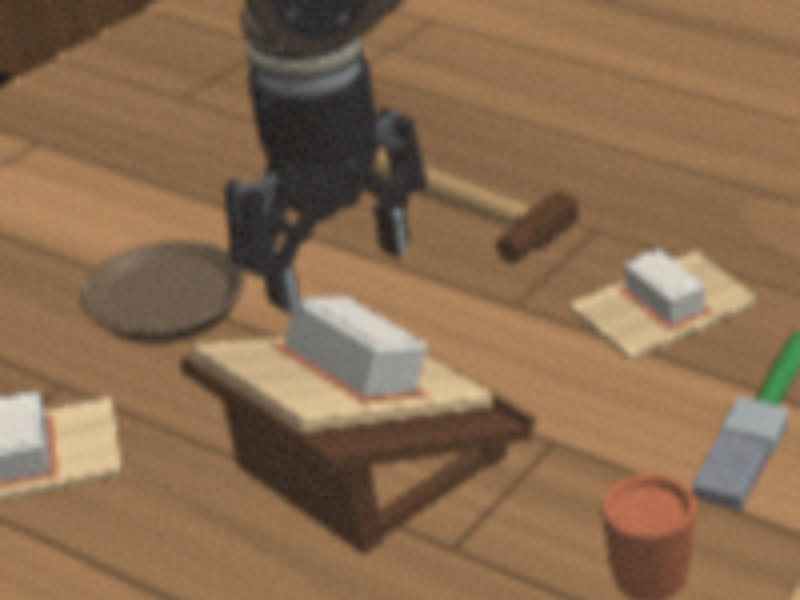

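```bash
python3 - <<'E'
from h import *
o=bot.get_obs();f=grab_frame("wrist")
T=f["tool_from_camera"]
def pt(p): 
    c=T[:3,:3].T@(np.array(p,float)-T[:3,3]);return (f["K"]@c/c[2])[:2].round(1)
for y in(-57,-42.5,42.5,57):
  for x in (-11,11): print(y,x,pt((x,y,-13)),pt((x,y,0)))
c=np.array([574.6,-245.4,84.1]);R=np.array([[ 0.8827,0.2045,-0.4231],[-0.1837,0.9789,0.0899],[0.4325,-0.0017,0.9016]])
for q in [(-25,45,24),(25,45,24),(25,-45,24),(-25,-45,24),(90,60,-14)]: print(proj(f,c+R@np.array(q),o).round(1))
E
```

```text
-57 -11 [180.6 305. ] [191.1 288.4]
-57 11 [174.3 257.6] [185.7 244. ]
-42.5 -11 [215.1 305. ] [222.9 288.4]
-42.5 11 [210.4 257.6] [218.9 244. ]
42.5 -11 [417.5 304.9] [409.9 288.3]
42.5 11 [422.1 257.4] [413.8 243.9]
57 -11 [452.  304.8] [441.8 288.2]
57 11 [458.2 257.4] [447.  243.9]
[256.7 149.4]
[348.8 157.1]
[344.5 325.6]
[264.8 302.4]
[512.5 121.8]
```

```bash
python3 - <<'E'
from h import *
im=cv2.imread("pics/w2.png")
cv2.imwrite("pics/w2z.png",cv2.resize(im[100:345,195:535],None,fx=2.3,fy=2.3,interpolation=cv2.INTER_CUBIC))
E
```

```text
(no output)
```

View pics/w2z.png

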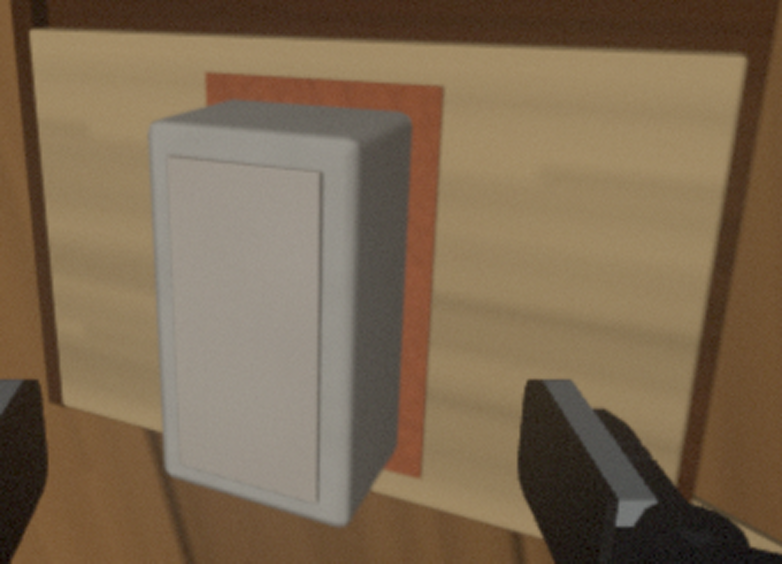

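```bash
python3 - <<'E'
from mould import *
f=grab_frame("wrist");o=bot.get_obs()
z=np.array([[31,30],[747,56],[669,566],[60,404],[150,122],[359,139],[347,527],[165,474]],float)
p=(z+.5)/2.3-.5+[195,100]
R,c=pose(p,f["K"],f["tool_from_camera"],np.r_[o["eef_pos"],o["orientation"]])
print(c,R.round(4)); print("yaw",np.degrees(np.arctan2(R[1,0],R[0,0])),"slope",np.degrees(np.arcsin(R[2,0])),"roll",np.degrees(np.arcsin(R[2,1])))
print(proj(grab_frame("top"),c+24*R[:,2]),o["clock"])
E
```

```text
res [[-0.0, 0.0], [-0.3, -0.5], [-2.9, 0.4], [2.2, 0.1], [-1.5, -1.3], [1.2, -0.6], [1.8, 1.7], [0.0, 0.5]]
[ 575.75817259 -246.38031386   87.24432002] [[ 0.8808  0.2038 -0.4273]
 [-0.1821  0.979   0.0916]
 [ 0.437  -0.0028  0.8994]]
yaw -11.682777640749158 slope 25.914134842089087 roll -0.16138034966423542
[407.1128979  174.16816927] 3.7
```

Request:
{"op": "jog_arm", "data": {"motion": [{"delta_pos": [0, 0, 15], "yaw": 0}, {"delta_pos": [0, 0, 30], "yaw": 0}, {"delta_pos": [0, 0, 40], "yaw": 0}, {"delta_pos": [0, 0, 45], "yaw": 0}, {"delta_pos": [0, 0, 45], "yaw": 0}, {"delta_pos": [0, 0, 45], "yaw": 0}]}}

```text
clock: 4.35
eef_pos: [570.7, -245.6, 86.2]
orientation: [0.776, 0.63, -0.0, -0.0]
contact_force: [0.9, 0.5, 0.5]
finger_gap: 0.996
```

```bash
python3 - <<'E'
from h import *
o=bot.get_obs();f=grab_frame("wrist");s=grab_frame("scene")
cv2.imwrite("pics/w3.png",f["pixels"]);cv2.imwrite("pics/s3.png",cv2.resize(s["pixels"][110:250,160:340],None,fx=4,fy=4,interpolation=cv2.INTER_CUBIC))
print(o["eef_pos"],o["contact_force"])
E
```

```text
[ 570.70603798 -245.57018717   86.22583096] [0.85062648 0.51036114 0.54509848]
```

View pics/w3.png

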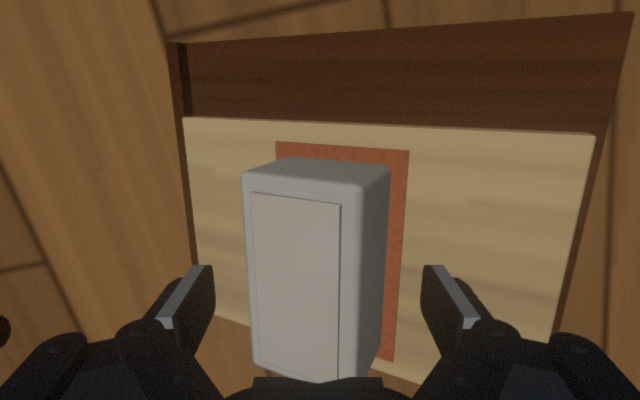

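View pics/s3.png

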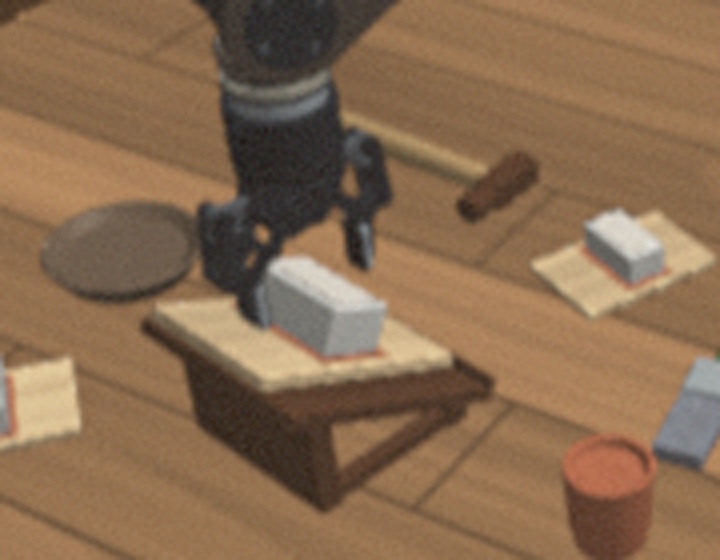

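```bash
python3 - <<'E'
from h import *
o=bot.get_obs();s=grab_frame("scene")
R=Rn.from_quat(o["orientation"]).as_matrix()
z=lambda p:((proj(s,p)-[160,110])*4).round()
for y in(-50,50):
  for dz in(-13,0): print(y,dz,z(o["eef_pos"]+R@np.array([0,y,dz])))
c=np.array([575.3,-246,86]);M=np.array([[0.8808,.2038,-.4273],[-.1821,.979,.0916],[.437,-.0028,.8994]])
for q in [(25,45,24),(25,-45,24),(-25,45,24),(25,45,-14),(25,-45,-14),(90,60,-14),(90,-60,-14),(-90,60,-14)]: print(q,z(c+M@np.array(q)))
E
```

```text
-50 -13 [362. 261.]
-50 0 [364. 275.]
50 -13 [251. 325.]
50 0 [254. 339.]
(25, 45, 24) [330. 308.]
(25, -45, 24) [245. 256.]
(-25, 45, 24) [383. 303.]
(25, 45, -14) [317. 358.]
(25, -45, -14) [234. 306.]
(90, 60, -14) [257. 377.]
(90, -60, -14) [145. 303.]
(-90, 60, -14) [447. 353.]
```

Request:
{"op": "jog_arm", "data": {"motion": [{"delta_pos": [0, 0, 0], "yaw": 0}, {"delta_pos": [0, 0, 0], "yaw": 0}, {"delta_pos": [0, 0, 0], "yaw": 0}, {"delta_pos": [0, 0, 0], "yaw": 0}, {"delta_pos": [0, 0, 0], "yaw": 0}, {"delta_pos": [0, 0, 0], "yaw": 0}], "claw": 30, "squeeze": 60}}

```text
clock: 5.1
eef_pos: [569.5, -245.3, 87.6]
orientation: [0.776, 0.631, -0.001, -0.001]
contact_force: [-6.1, 1.9, 8.2]
finger_gap: 0.643
```

```bash
python3 - <<'E'
from h import *
o=bot.get_obs();f=grab_frame("wrist");s=grab_frame("scene")
cv2.imwrite("pics/w4.png",f["pixels"]);cv2.imwrite("pics/s4.png",cv2.resize(s["pixels"][110:250,160:340],None,fx=4,fy=4,interpolation=cv2.INTER_CUBIC))
print(o["eef_pos"],o["contact_force"],o["finger_gap"]*85.4)
E
```

```text
[ 569.46189987 -245.31610121   87.63956348] [-6.13352161  1.91274478  8.20979879] 54.9213505534294
```

View pics/w4.png

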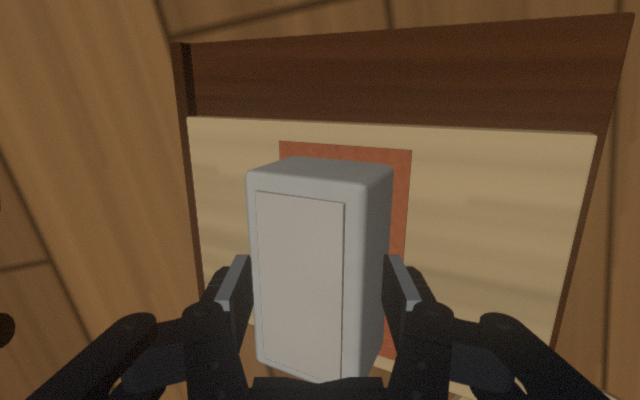

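View pics/s4.png

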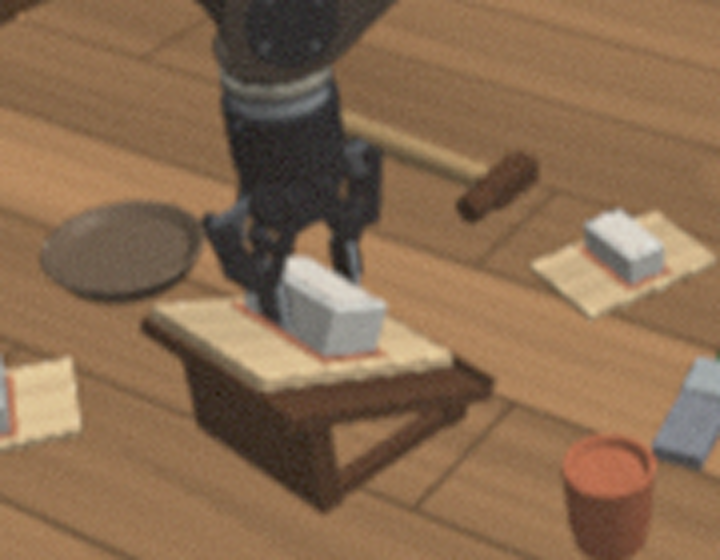

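Request:
{"op": "jog_arm", "data": {"motion": [{"delta_pos": [0, 0, -3], "yaw": 0}, {"delta_pos": [0, 0, -8], "yaw": 0}, {"delta_pos": [0, 0, -16], "yaw": 0}, {"delta_pos": [0, 0, -26], "yaw": 0}, {"delta_pos": [0, 0, -36], "yaw": 0}, {"delta_pos": [0, 0, -40], "yaw": 0}, {"delta_pos": [0, 0, -40], "yaw": 0}]}}

```text
clock: 5.9
eef_pos: [571.3, -245.9, 127.9]
orientation: [0.776, 0.63, 0.0, 0.001]
contact_force: [0.3, -0.8, -3.3]
finger_gap: 0.636
```

```bash
python3 - <<'E'
from h import *
o=bot.get_obs();f=grab_frame("wrist");s=grab_frame("scene")
cv2.imwrite("pics/w5.png",f["pixels"]);cv2.imwrite("pics/s5.png",cv2.resize(s["pixels"][110:250,160:340],None,fx=4,fy=4,interpolation=cv2.INTER_CUBIC))
print(o["eef_pos"],o["contact_force"],o["ft_torque"],o["finger_gap"]*85.4)
E
```

```text
[ 571.32117236 -245.9115886   127.85066724] [ 0.30453571 -0.75212926 -3.32870404] [-0.02178117  0.07067392 -0.01340611] 54.27274539679174
```

View pics/w5.png

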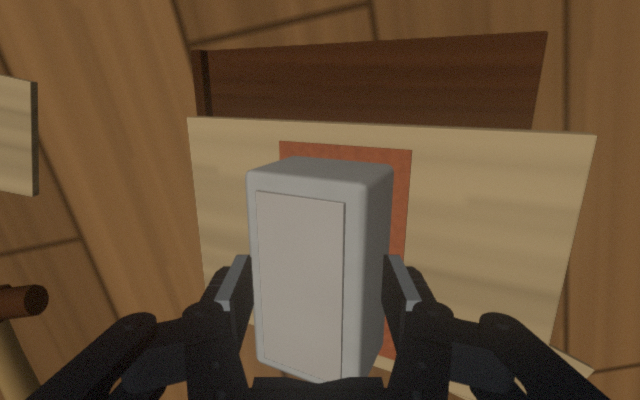

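View pics/s5.png

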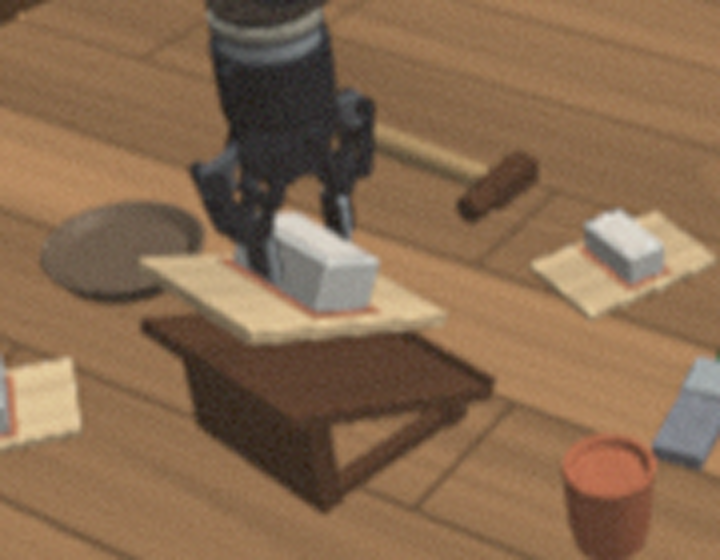

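Request:
{"op": "jog_arm", "data": {"motion": [{"delta_pos": [0, 0, -20], "yaw": 0}, {"delta_pos": [0, 0, -50], "yaw": 0}, {"delta_pos": [0, 0, -80], "yaw": 0}, {"delta_pos": [20, 0, -110], "yaw": -0.03}, {"delta_pos": [50, 0, -140], "yaw": -0.07}, {"delta_pos": [85, 0, -170], "yaw": -0.12}, {"delta_pos": [120, 1, -200], "yaw": -0.17}, {"delta_pos": [155, 2, -225], "yaw": -0.22}, {"delta_pos": [190, 3, -240], "yaw": -0.26}, {"delta_pos": [225, 4, -242], "yaw": -0.291}]}}

```text
clock: 7.0
eef_pos: [621.6, -24.8, 371.2]
orientation: [0.676, 0.737, 0.001, 0.002]
contact_force: [0.5, -0.4, -2.7]
finger_gap: 0.636
```

Request:
{"op": "jog_arm", "data": {"motion": [{"delta_pos": [30, 9, 0], "yaw": 0}, {"delta_pos": [60, 18, 0], "yaw": 0}, {"delta_pos": [85, 25, 0], "yaw": 0}, {"delta_pos": [92, 28, 0], "yaw": 0}, {"delta_pos": [92, 28, 0], "yaw": 0}, {"delta_pos": [92, 28, 0], "yaw": 0}]}}

```text
clock: 7.6
eef_pos: [640.8, 67.1, 367.7]
orientation: [0.677, 0.736, -0.001, -0.0]
contact_force: [0.5, -0.7, -2.8]
finger_gap: 0.642
```

```bash
python3 - <<'E'
from h import *
o=bot.get_obs();f=grab_frame("wrist");cv2.imwrite("pics/w6.png",f["pixels"])
np.save("w6o.npy",np.r_[o["eef_pos"],o["orientation"]])
cv2.imwrite("pics/w6z.png",cv2.resize(f["pixels"][0:150,100:520],None,fx=1.9,fy=1.9,interpolation=cv2.INTER_CUBIC))
print(o["eef_pos"],o["dq"].round(3),o["finger_gap"]*85.4)
E
```

```text
[640.78312476  67.13685442 367.73795637] [-0.014 -0.006 -0.002  0.003 -0.002  0.001] 54.83040690015651
```

View pics/w6.png

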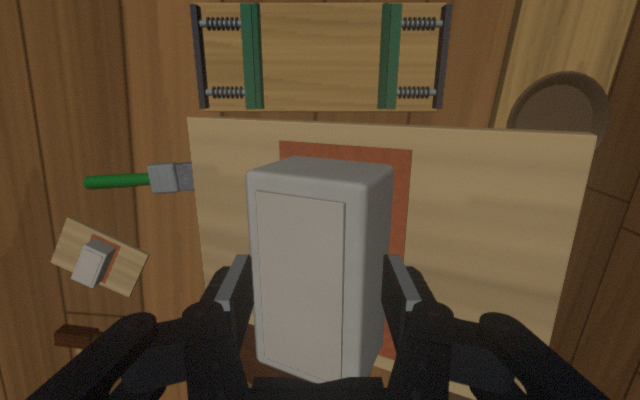

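```bash
python3 - <<'E'
from h import *
im=cv2.imread("pics/w6.png")
cv2.imwrite("pics/w6z.png",cv2.resize(im[0:125,180:465],None,fx=2.8,fy=2.8,interpolation=cv2.INTER_CUBIC))
E
```

```text
(no output)
```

View pics/w6z.png

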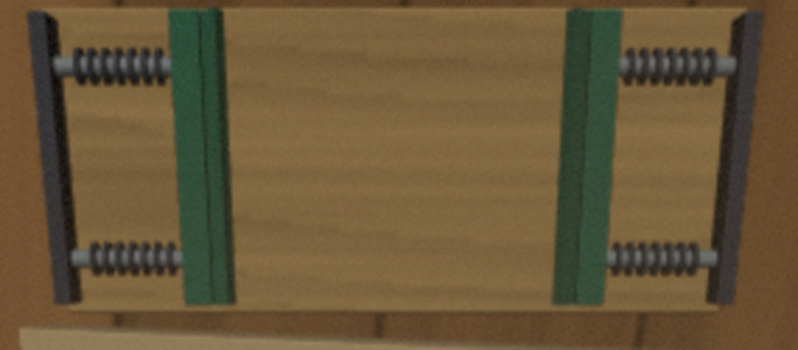

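```bash
python3 - <<'E'
from h import *
f=grab_frame("wrist");im=cv2.imread("pics/w6.png");w=np.load("w6o.npy");o={"eef_pos":w[:3],"orientation":w[3:]}
R=Rn.from_quat(w[3:]).as_matrix();print("tool y",R[:,1].round(4))
h=cv2.cvtColor(im,cv2.COLOR_BGR2HSV);m=cv2.inRange(h,(60,90,30),(95,255,255));m[115:]=0
n,l,st,c=cv2.connectedComponentsWithStats(m)
cent=[]
for i in range(1,n):
    if st[i,4]>200:
        cs,_=cv2.findContours((l==i).astype(np.uint8),0,1);r=cv2.minAreaRect(max(cs,key=cv2.contourArea))
        b=cv2.boxPoints(r);print(r);print(b.round(1).tolist());print(np.array([onz(f,p,44,o)[:2] for p in b]).round(1).tolist())
        p=onz(f,c[i],44,o);print("c",p);cent.append(p)
d=cent[1]-cent[0];print(d,np.degrees(np.arctan2(d[1],d[0])),(cent[0]+cent[1])/2)
E
```

```text
tool y [ 0.9965  0.0834 -0.0012]
((249.5, 39.5), (71.0, 17.0), 90.0)
[[241.0, 4.0], [258.0, 4.0], [258.0, 75.0], [241.0, 75.0]]
[[537.6, 227.8], [557.4, 229.4], [559.9, 151.1], [539.0, 149.4]]
c [548.06319205 197.71391305  44.        ]Traceback (most recent call last):
  File "<stdin>", line 12, in <module>
IndexError: list index out of range
```

```bash
python3 - <<'E'
from h import *
f=grab_frame("wrist");w=np.load("w6o.npy");o={"eef_pos":w[:3],"orientation":w[3:]}
z=np.array([[168,10],[186,303],[221,10],[235,303],[621,10],[604,303],[568,10],[554,303]],float)
H=np.array([[-95,60],[-95,-60],[-72,60],[-72,-60],[95,60],[95,-60],[72,60],[72,-60]],float)
hz=[44,44,43,43]*2
p=(z+.5)/2.8-.5+[180,0]
W=np.array([onz(f,q,h,o)[:2] for q,h in zip(p,hz)])
M,_=cv2.estimateAffinePartial2D(H,W)
print(W.round(1).tolist(),"scale",np.hypot(*M[:,0]),"ang",np.degrees(np.arctan2(M[1,0],M[0,0])),"c",M[:,2]);print((H@M[:,:2].T+M[:,2]-W).round(1).tolist())
# rel to tool with same camera calibration
T=f["tool_from_camera"];K=f["K"]
obj=np.c_[H,hz]
ok,rv,tv=cv2.solvePnP(obj,p,K,None);Rw=Rn.from_quat(w[3:]).as_matrix()
Rh=Rw@T[:3,:3]@cv2.Rodrigues(rv)[0];c=w[:3]+Rw@(T[:3,:3]@tv[:,0]+T[:3,3]);print("pnp",c,np.degrees(np.arctan2(Rh[1,0],Rh[0,0])),Rh[:,2])
# board in hand
from mould import pose
g=grab_frame("wrist");im=cv2.imread("pics/w6.png");cv2.imwrite("pics/w6b.png",cv2.resize(im[105:400,175:605],None,fx=1.85,fy=1.85,interpolation=cv2.INTER_CUBIC))
E
```

```text
[[536.1, 228.4], [546.2, 110.5], [557.9, 230.4], [568.2, 112.3], [724.1, 243.9], [734.6, 126.1], [702.2, 242.3], [712.2, 124.2]] scale 0.9940807766421382 ang 4.800501629689711 c [635.17913055 177.27480221]
[[0.0, 0.4], [-0.1, -0.6], [0.9, 0.3], [0.7, -0.4], [0.2, 0.7], [-0.3, -0.4], [-0.7, 0.4], [-0.7, -0.4]]
pnp [635.09160123 176.62080285  -2.51458156] 4.806660215752654 [0.00323249 0.0222643  0.99974689]
```

View pics/w6b.png

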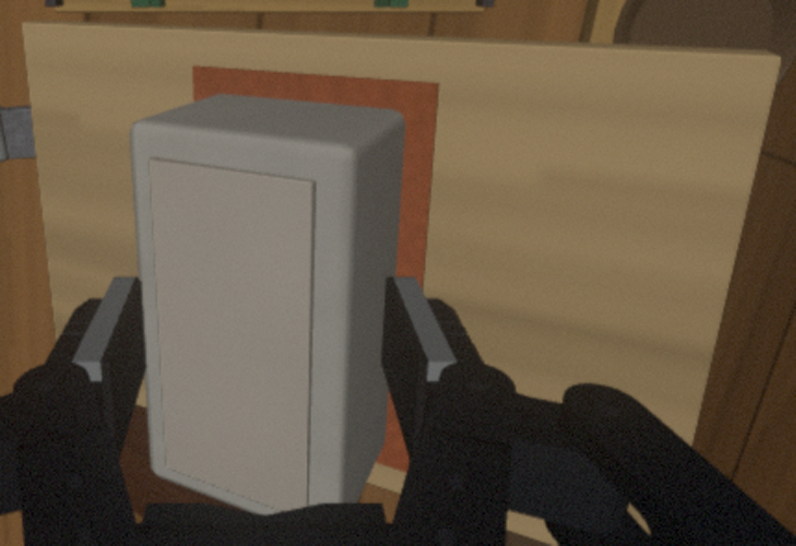

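```bash
python3 - <<'E'
from h import *
f=grab_frame("wrist");w=np.load("w6o.npy")
T=f["tool_from_camera"]
obj=np.array([[-90,60,-14],[90,60,-14],[-25,45,24],[25,45,24],[25,-45,24],[-25,-45,24]],float)
z=np.array([[24,26],[779,60],[132,126],[357,150],[350,515],[150,475]],float)
p=(z+.5)/1.85-.5+[175,105]
ok,rv,tv=cv2.solvePnP(obj,p,f["K"],None)
q,_=cv2.projectPoints(obj,rv,tv,f["K"],None);print((q[:,0]-p).round(1).tolist())
Rt=T[:3,:3]@cv2.Rodrigues(rv)[0];c=T[:3,:3]@tv[:,0]+T[:3,3]
print("in tool",c.round(1));print(Rt.round(3))
for n,v in dict(lowedge_bot=(-90,0,-24),lowedge_top=(-90,0,-14),hi_bot=(90,0,-24)).items(): print(n,(c+Rt@np.array(v)).round(1))
# check left/right edge pixels of board
for v in [(-90,60,-14),(-90,-60,-14),(90,-60,-14)]:
    q,_=cv2.projectPoints(np.array([v],float),rv,tv,f["K"],None);print(v,((q[0,0]-[175,105])*1.85).round())
print("clock",bot.get_obs()["clock"])
# prediction from stand pose at lift
E
```

```text
[[-0.8, -2.9], [-3.3, -1.8], [-0.2, -0.9], [1.6, 1.2], [-2.0, 9.3], [5.6, -6.1]]
in tool [0.5 5.8 6. ]
[[-0.004  0.999 -0.04 ]
 [ 0.904 -0.014 -0.428]
 [-0.429 -0.038 -0.903]]
lowedge_bot [  1.8 -65.2  66.2]
lowedge_top [  1.4 -69.5  57.2]
hi_bot [  1.1  97.4 -10.9]
(-90, 60, -14) [22. 20.]
(-90, -60, -14) [ 69. 367.]
(90, -60, -14) [651. 553.]
clock 7.85
```

```bash
python3 - <<'E'
from h import *
f=grab_frame("wrist")
T=f["tool_from_camera"]
obj=np.array([[-90,60,-14],[90,60,-14],[-25,45,24],[25,45,24],[-25,-45,24],[-90,60,-24],[25,45,-14]],float)[:5]
z=np.array([[24,25],[779,60],[132,126],[357,150],[150,473]],float)
p=(z+.5)/1.85-.5+[175,105]
ok,rv,tv=cv2.solvePnP(obj,p,f["K"],None,flags=cv2.SOLVEPNP_SQPNP)
q,_=cv2.projectPoints(obj,rv,tv,f["K"],None);print((q[:,0]-p).round(1).tolist())
Rt=T[:3,:3]@cv2.Rodrigues(rv)[0];c=T[:3,:3]@tv[:,0]+T[:3,3]
print("in tool",c.round(1));print(Rt.round(3))
for n,v in dict(lowedge_bot=(-90,0,-24),lowedge_top=(-90,0,-14),hi_bot=(90,0,-24)).items(): print(n,(c+Rt@np.array(v)).round(1))
E
```

```text
[[0.3, -0.2], [-0.7, 0.6], [-1.6, -1.4], [0.6, 0.6], [1.0, 0.6]]
in tool [0.1 5.  3.1]
[[-0.001  1.    -0.004]
 [ 0.899 -0.001 -0.438]
 [-0.438 -0.004 -0.899]]
lowedge_bot [  0.3 -65.4  64.1]
lowedge_top [  0.3 -69.7  55.1]
hi_bot [  0.1  96.5 -14.8]
```

Request:
{"op": "jog_arm", "data": {"motion": [{"delta_pos": [20, 2, 0], "yaw": 0}, {"delta_pos": [50, 6, 0], "yaw": 0}, {"delta_pos": [80, 9, 20], "yaw": 0}, {"delta_pos": [102, 12, 50], "yaw": 0}, {"delta_pos": [110, 13, 85], "yaw": 0}, {"delta_pos": [110, 13, 120], "yaw": 0}, {"delta_pos": [110, 13, 155], "yaw": 0}, {"delta_pos": [110, 13, 185], "yaw": 0}, {"delta_pos": [110, 13, 205], "yaw": 0}, {"delta_pos": [110, 13, 218], "yaw": 0}], "squeeze": 110}}

```text
clock: 8.9
eef_pos: [643.6, 178.1, 147.8]
orientation: [0.677, 0.736, -0.001, -0.001]
contact_force: [0.5, -0.4, -3.1]
finger_gap: 0.614
```

Request:
{"op": "jog_arm", "data": {"motion": [{"delta_pos": [0, 0, 15], "yaw": 0}, {"delta_pos": [0, 0, 30], "yaw": 0}, {"delta_pos": [0, 0, 40], "yaw": 0}, {"delta_pos": [0, 0, 45], "yaw": 0}, {"delta_pos": [0, 0, 45], "yaw": 0}, {"delta_pos": [0, 0, 45], "yaw": 0}]}}

```text
clock: 9.5
eef_pos: [645.2, 178.7, 106.0]
orientation: [0.677, 0.736, 0.0, 0.0]
contact_force: [0.0, -0.5, -3.6]
finger_gap: 0.615
```

```bash
cat > look.py <<'E'
from h import *
import sys
n=sys.argv[1]
o=bot.get_obs();f=grab_frame("wrist");s=grab_frame("scene");t=grab_frame("top")
cv2.imwrite(f"pics/w{n}.png",f["pixels"]);cv2.imwrite(f"pics/s{n}.png",cv2.resize(s["pixels"][170:340,290:480],None,fx=3.5,fy=3.5,interpolation=cv2.INTER_CUBIC))
cv2.imwrite(f"pics/t{n}.png",cv2.resize(t["pixels"][90:220,210:320],None,fx=4.5,fy=4.5,interpolation=cv2.INTER_CUBIC))
R=Rn.from_quat(o["orientation"]).as_matrix();p=o["eef_pos"]
d=p[:2]-[635,177];a=np.radians(4.8)
print("holderXY",(d@[np.cos(a),np.sin(a)]).round(1),(d@[-np.sin(a),np.cos(a)]).round(1),"z",p[2].round(1),"yaw",np.degrees(np.arctan2(R[1,1],R[0,1])).round(2),"F",o["contact_force"].round(1),o["ft_torque"].round(2),"gap",(o["finger_gap"]*85.4).round(1),"t",o["clock"])
E
python3 look.py 7
```

```text
Traceback (most recent call last):
  File "look.py", line 9, in <module>
    print("holderXY",(d@[np.cos(a),np.sin(a)]).round(1),(d@[-np.sin(a),np.cos(a)]).round(1),"z",p[2].round(1),"yaw",np.degrees(np.arctan2(R[1,1],R[0,1])).round(2),"F",o["contact_force"].round(1),o["ft_torque"].round(2),"gap",(o["finger_gap"]*85.4).round(1),"t",o["clock"])
                                                                                                                                                                                                                                 ^^^^^^^^^^^^^^^^^^^^^^^^^^^^
AttributeError: 'float' object has no attribute 'round'
```

View pics/s7.png

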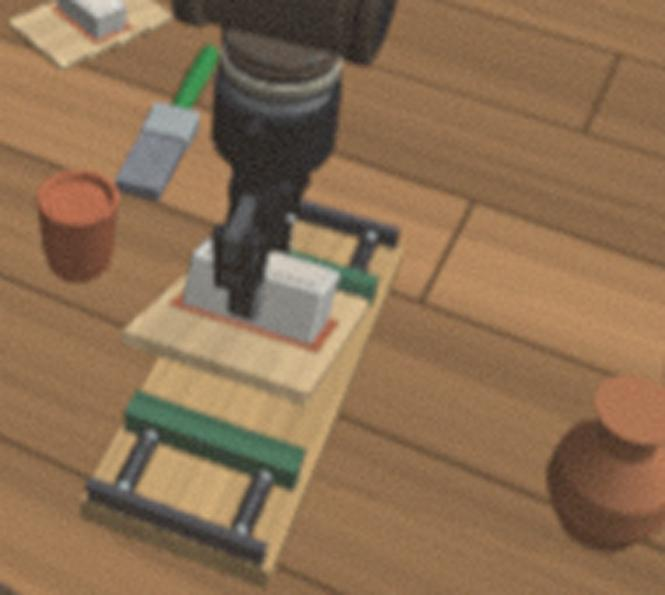

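View pics/w7.png

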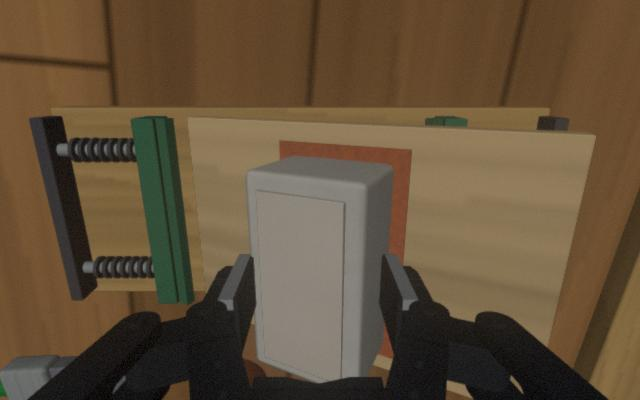

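```bash
sed -i 's/(o\["finger_gap"\]\*85.4).round(1)/round(float(o["finger_gap"])*85.4,1)/' look.py; python3 - <<'E'
from h import *
im=cv2.imread("pics/w7.png");cv2.imwrite("pics/w7z.png",cv2.resize(im[95:315,20:230],None,fx=2.7,fy=2.7,interpolation=cv2.INTER_CUBIC))
E
```

```text
(no output)
```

View pics/w7z.png

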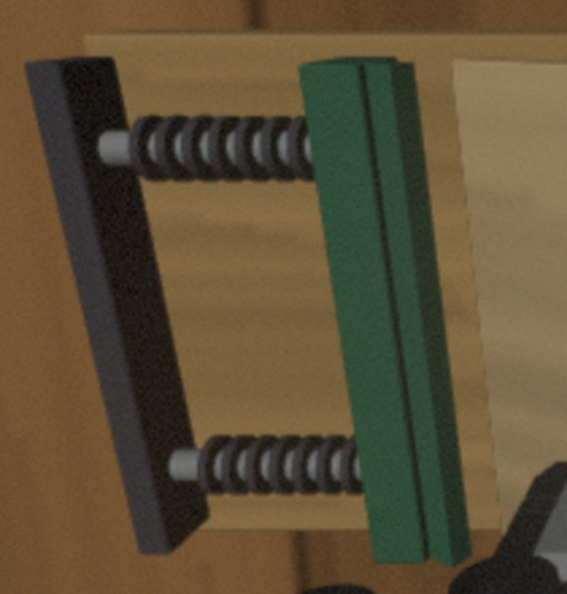

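```bash
python3 - <<'E'
from h import *
o=bot.get_obs();f=grab_frame("wrist");R=Rn.from_quat(o["orientation"]).as_matrix()
for z,h in [((300,67),44),((376,563),44),((413,66),43),((470,557),43),((454,62),106-55),((499,500),106-55)]:
    p=(np.array(z)+.5)/2.7-.5+[20,95]
    W=onz(f,p,h,o);print(z,(R.T@(W-o["eef_pos"])).round(1),W.round(1))
E
python3 look.py 7
```

```text
(300, 67) [  58.9 -104.7   62.2] [536.2 228.6  44. ]
(376, 563) [ -60.2 -104.9   62.2] [546.  109.9  44. ]
(413, 66) [ 59.  -81.5  63.3] [559.2 230.7  43. ]
(470, 557) [-59.2 -82.   63.3] [568.7 112.8  43. ]
(454, 62) [ 60.4 -70.   55.3] [570.6 233.1  51. ]
(499, 500) [-38.8 -70.5  55.3] [578.4 134.2  51. ]
holderXY 10.3 0.9 z 106.3 yaw 4.82 F [-0.7 -0.4 -3. ] [-0.04  0.02 -0.02] gap 52.7 t 9.7
```

Request:
{"op": "jog_arm", "data": {"motion": [{"delta_pos": [-0.7, 0, 8], "yaw": 0}, {"delta_pos": [-0.7, 0, 14], "yaw": 0}, {"delta_pos": [-0.7, 0, 17], "yaw": 0}, {"delta_pos": [-0.7, 0, 17], "yaw": 0}, {"delta_pos": [-0.7, 0, 17], "yaw": 0}]}}

```text
clock: 10.35
eef_pos: [644.6, 177.9, 88.0]
orientation: [0.677, 0.736, -0.0, -0.0]
contact_force: [0.5, -0.9, -2.5]
finger_gap: 0.611
```

Request:
{"op": "jog_arm", "data": {"motion": [{"delta_pos": [0, 0, 1.5], "yaw": 0}, {"delta_pos": [0, 0, 1.5], "yaw": 0}, {"delta_pos": [0, 0, 1.5], "yaw": 0}]}}

```text
clock: 10.65
eef_pos: [644.8, 178.0, 87.0]
orientation: [0.677, 0.736, 0.0, 0.0]
contact_force: [0.2, 0.2, -3.2]
finger_gap: 0.618
```

Request:
{"op": "jog_arm", "data": {"motion": [{"delta_pos": [0, 0, 1.5], "yaw": 0}, {"delta_pos": [0, 0, 1.5], "yaw": 0}, {"delta_pos": [0, 0, 1.5], "yaw": 0}]}}

```text
clock: 10.95
eef_pos: [644.7, 177.9, 85.3]
orientation: [0.677, 0.736, -0.0, -0.0]
contact_force: [-0.2, -0.4, -2.6]
finger_gap: 0.617
```

Request:
{"op": "jog_arm", "data": {"motion": [{"delta_pos": [0, 0, 1.5], "yaw": 0}, {"delta_pos": [0, 0, 1.5], "yaw": 0}, {"delta_pos": [0, 0, 1.5], "yaw": 0}]}}

```text
clock: 11.25
eef_pos: [645.0, 177.9, 84.5]
orientation: [0.677, 0.736, 0.0, 0.0]
contact_force: [-0.8, 0.1, 0.0]
finger_gap: 0.617
```

Request:
{"op": "jog_arm", "data": {"motion": [{"delta_pos": [0, 0, 1], "yaw": 0}, {"delta_pos": [0, 0, 1], "yaw": 0}, {"delta_pos": [0, 0, 1], "yaw": 0}]}}

```text
clock: 11.55
eef_pos: [645.2, 177.9, 84.2]
orientation: [0.677, 0.736, 0.0, 0.0]
contact_force: [-1.3, -0.6, 5.3]
finger_gap: 0.62
```

```bash
python3 look.py 8
```

```text
holderXY 10.3 0.1 z 84.2 yaw 4.82 F [-1.3 -0.6  5.3] [-0.16  0.81  0.01] gap 53.0 t 11.55
```

View pics/w8.png

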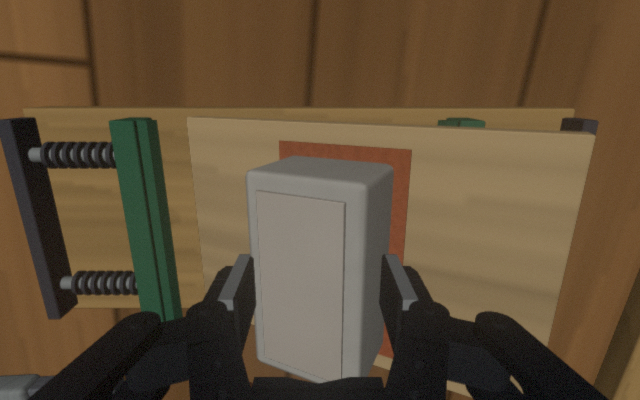

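Request:
{"op": "jog_arm", "data": {"motion": [{"delta_pos": [0, 0, -0.7], "yaw": 0}, {"delta_pos": [0, -6, -0.7], "yaw": 0}, {"delta_pos": [0, -12, -0.7], "yaw": 0}, {"delta_pos": [0, -18, -0.7], "yaw": 0}, {"delta_pos": [0, -24, -0.7], "yaw": 0}, {"delta_pos": [0, -28, -0.7], "yaw": 0}, {"delta_pos": [0, -32, -0.7], "yaw": 0}, {"delta_pos": [0, -36, -0.7], "yaw": 0}, {"delta_pos": [0, -36, -0.7], "yaw": 0}]}}

```text
clock: 12.6
eef_pos: [611.5, 175.1, 85.2]
orientation: [0.677, 0.736, 0.004, 0.003]
contact_force: [7.7, 0.3, 2.5]
finger_gap: 0.615
```

```bash
python3 look.py 9
```

```text
holderXY -23.5 0.1 z 85.2 yaw 4.79 F [7.7 0.3 2.5] [ 0.13 -1.41 -0.1 ] gap 52.5 t 12.6
```

View pics/w9.png

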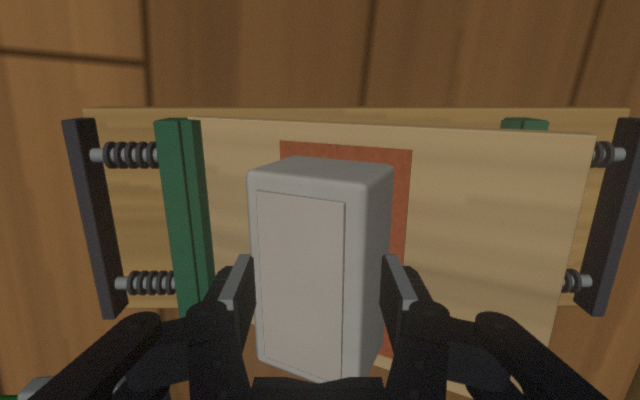

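View pics/s9.png

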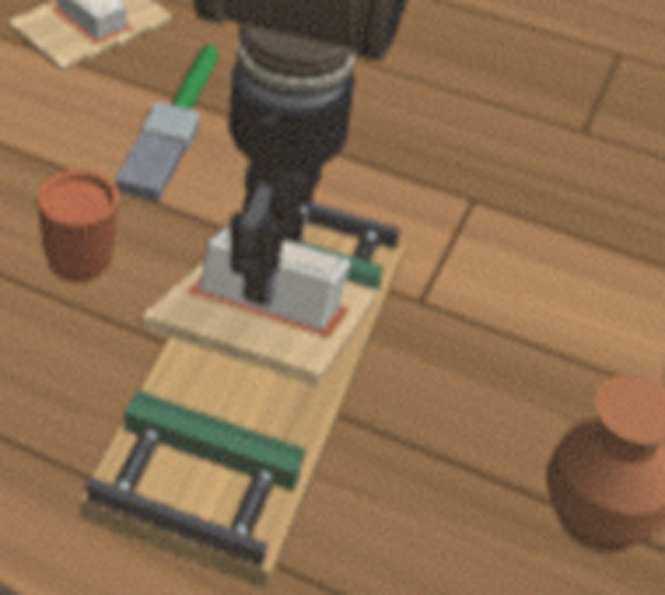

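Request:
{"op": "jog_arm", "data": {"motion": [{"delta_pos": [0, -5, 0], "yaw": 0}, {"delta_pos": [0, -10, 0], "yaw": 0}, {"delta_pos": [0, -15, 0], "yaw": 0}, {"delta_pos": [0, -20, 0], "yaw": 0}, {"delta_pos": [0, -24, 0], "yaw": 0}, {"delta_pos": [0, -26, 0], "yaw": 0}, {"delta_pos": [0, -26, 0], "yaw": 0}]}}

```text
clock: 13.45
eef_pos: [589.8, 173.3, 86.4]
orientation: [0.677, 0.736, 0.008, 0.007]
contact_force: [15.1, 1.7, -1.4]
finger_gap: 0.613
```

```bash
python3 look.py 10
```

```text
holderXY -45.3 0.1 z 86.4 yaw 4.76 F [15.1  1.7 -1.4] [ 0.33 -3.23 -0.03] gap 52.4 t 13.45
```

View pics/w10.png

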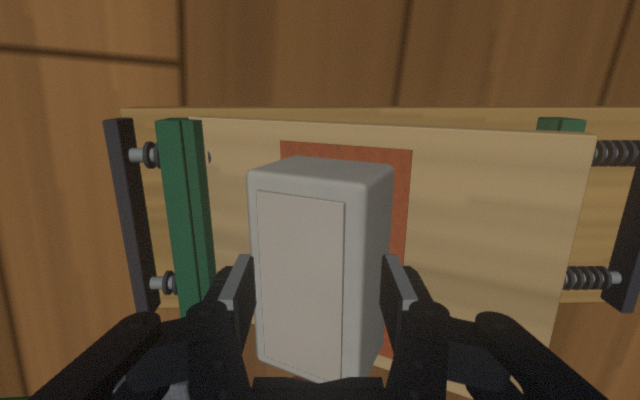

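View pics/s10.png

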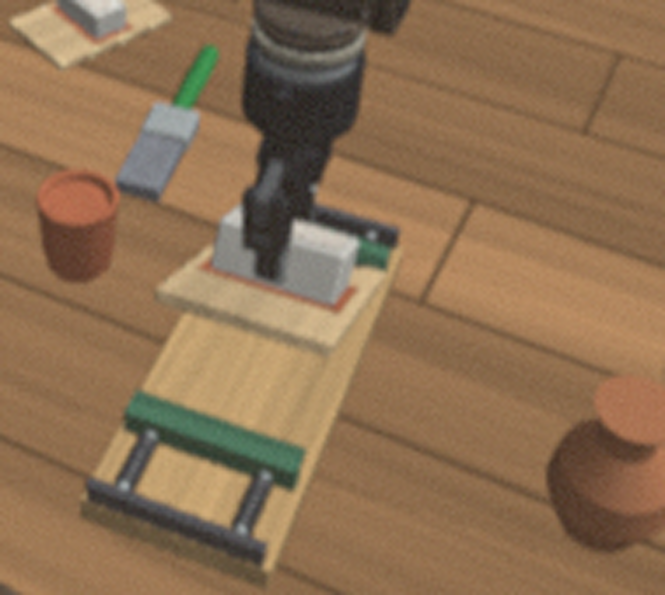

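Request:
{"op": "jog_arm", "data": {"motion": [{"delta_pos": [0, -1, 0], "yaw": 0}, {"delta_pos": [0, -1, 0], "yaw": 0}, {"delta_pos": [0, 0, 2.5], "yaw": 0}, {"delta_pos": [0, 2, 5], "yaw": 0}, {"delta_pos": [0, 5, 8], "yaw": 0}, {"delta_pos": [0, 5, 8], "yaw": 0}], "squeeze": 40}}

```text
clock: 14.2
eef_pos: [595.0, 173.8, 81.8]
orientation: [0.677, 0.736, 0.007, 0.006]
contact_force: [9.7, 0.5, 14.4]
finger_gap: 0.611
```

```bash
python3 look.py 11
```

```text
holderXY -40.1 0.1 z 81.8 yaw 4.79 F [ 9.7  0.5 14.4] [ 0.13 -1.15  0.02] gap 52.2 t 14.2
```

View pics/w11.png

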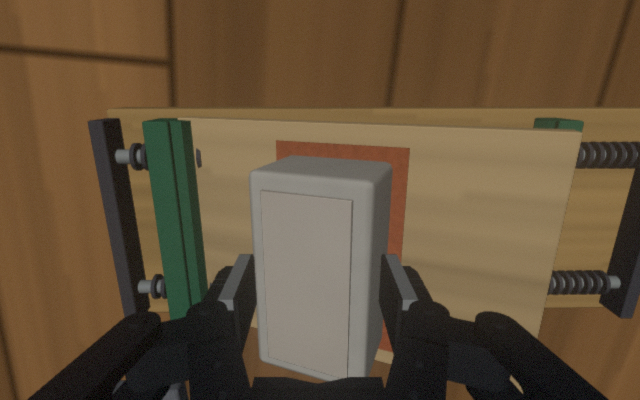

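Request:
{"op": "jog_arm", "data": {"motion": [{"delta_pos": [0, 1, 3], "yaw": 0}, {"delta_pos": [0, 3, 6], "yaw": 0}, {"delta_pos": [0, 4, 9], "yaw": 0}, {"delta_pos": [0, 6, 12], "yaw": 0}, {"delta_pos": [0, 6, 12], "yaw": 0}], "squeeze": 30}}

```text
clock: 14.85
eef_pos: [602.8, 174.4, 69.6]
orientation: [0.677, 0.736, 0.009, 0.008]
contact_force: [14.6, 1.0, 7.8]
finger_gap: 0.611
```

```bash
python3 look.py 12
```

```text
holderXY -32.3 0.1 z 69.6 yaw 4.78 F [14.6  1.   7.8] [ 0.25 -2.23  0.06] gap 52.1 t 14.85
```

View pics/w12.png

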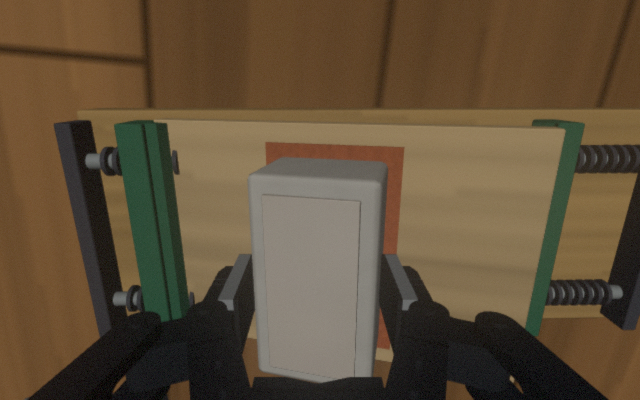

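View pics/s12.png

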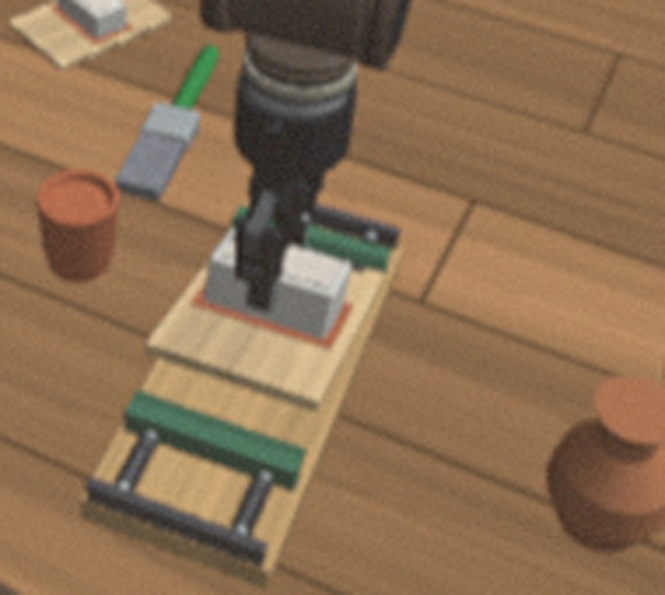

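Request:
{"op": "jog_arm", "data": {"motion": [{"delta_pos": [0, 0, 3], "yaw": 0}, {"delta_pos": [0, 1, 6], "yaw": 0}, {"delta_pos": [0, 2, 9], "yaw": 0}, {"delta_pos": [0, 3, 12], "yaw": 0}, {"delta_pos": [0, 3, 12], "yaw": 0}]}}

```text
clock: 15.5
eef_pos: [608.5, 174.8, 58.4]
orientation: [0.677, 0.736, 0.012, 0.01]
contact_force: [19.1, 1.7, 6.1]
finger_gap: 0.599
```

```bash
python3 look.py 13
```

```text
holderXY -26.6 0.1 z 58.4 yaw 4.77 F [19.1  1.7  6.1] [ 0.41 -3.23  0.04] gap 51.2 t 15.5
```

View pics/w13.png

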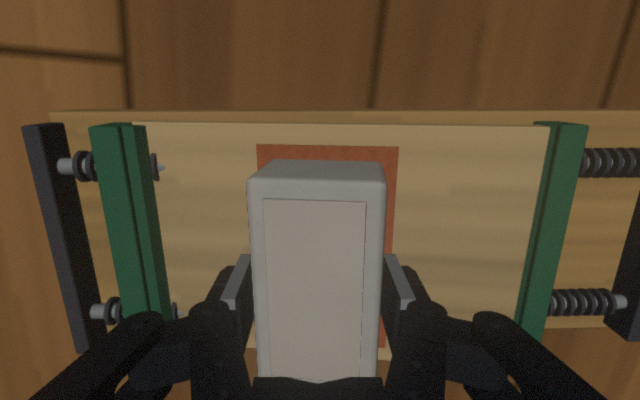

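View pics/s13.png

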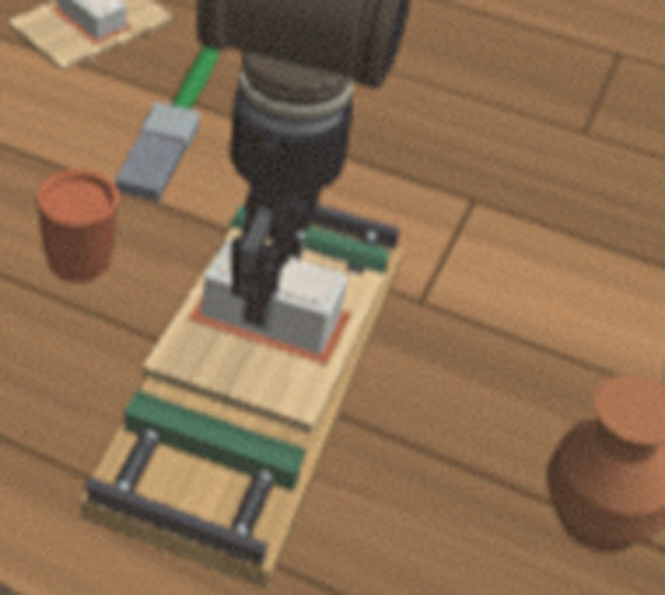

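```bash
python3 - <<'E'
from h import *
im=cv2.imread("pics/w13.png");cv2.imwrite("pics/w13z.png",cv2.resize(im[105:355,480:640],None,fx=2.4,fy=2.4,interpolation=cv2.INTER_CUBIC))
cv2.imwrite("pics/w13y.png",cv2.resize(im[105:355,20:200],None,fx=2.4,fy=2.4,interpolation=cv2.INTER_CUBIC))
E
```

```text
(no output)
```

View pics/w13z.png

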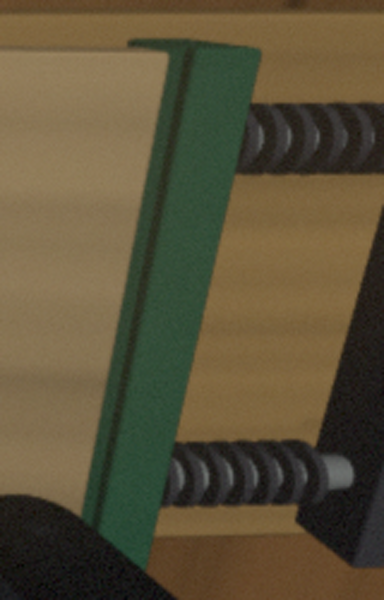

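View pics/w13y.png

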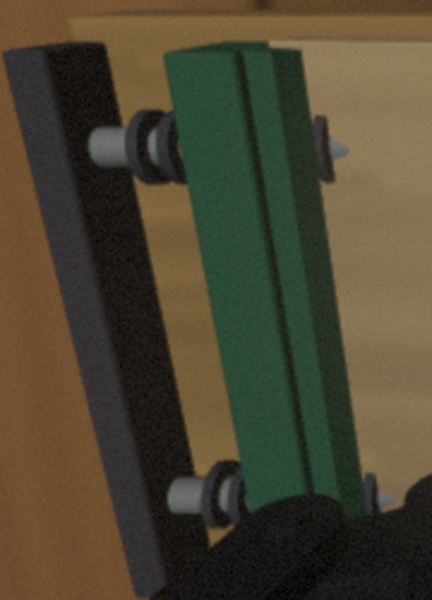

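```bash
python3 - <<'E'
from h import *
o=bot.get_obs();f=grab_frame("wrist")
a=np.radians(4.8)
def H(W): d=W[:2]-[635,177]; return np.round([d@[np.cos(a),np.sin(a)],d@[-np.sin(a),np.cos(a)]],1)
P=lambda x,y,ox:(np.array([x,y])+.5)/2.4-.5+[ox,105]
for z in (40,45,50,55,60): print(z,"hi TR",H(onz(f,P(168,52,480),z,o)),"lower edge",H(onz(f,P(85,515,480),z,o)))
print("far outer",H(onz(f,P(262,48,480),44,o)),"near outer",H(onz(f,P(164,55,20),44,o)),"near tip",H(onz(f,P(303,52,20),43,o)))
print(o["orientation"])
E
```

```text
40 hi TR [79.8 59.1] lower edge [ 81.  -43.5]
45 hi TR [76.3 59.6] lower edge [ 77.5 -39.8]
50 hi TR [72.9 60.1] lower edge [ 74.1 -36.1]
55 hi TR [69.5 60.7] lower edge [ 70.6 -32.4]
60 hi TR [66.1 61.2] lower edge [ 67.1 -28.7]
far outer [94.6 60.2] near outer [-123.5   59.9] near tip [-99.6  60.2]
[0.67698471 0.73582175 0.01223321 0.01041185]
```

Request:
{"op": "jog_arm", "data": {"motion": [{"delta_pos": [0, -3, 0], "yaw": 0}, {"delta_pos": [0, -6, 0], "yaw": 0}, {"delta_pos": [0, -7, 1], "yaw": 0}, {"delta_pos": [0, -7, 3], "yaw": 0}, {"delta_pos": [0, -7, 3], "yaw": 0}], "squeeze": 40}}

```text
clock: 16.2
eef_pos: [604.4, 174.5, 57.7]
orientation: [0.677, 0.736, 0.015, 0.013]
contact_force: [22.5, 3.0, 9.5]
finger_gap: 0.593
```

```bash
python3 look.py 14; python3 - <<'E'
from h import *
im=cv2.imread("pics/w14.png");a=cv2.resize(im[105:355,480:640],None,fx=2.2,fy=2.2,interpolation=cv2.INTER_CUBIC)
b=cv2.resize(im[105:355,20:200],None,fx=2.2,fy=2.2,interpolation=cv2.INTER_CUBIC);cv2.imwrite("pics/w14z.png",np.hstack([b,a]))
E
```

```text
holderXY -30.7 0.1 z 57.7 yaw 4.76 F [22.5  3.   9.5] [ 0.39 -3.65 -0.01] gap 50.7 t 16.2
```

View pics/w14z.png

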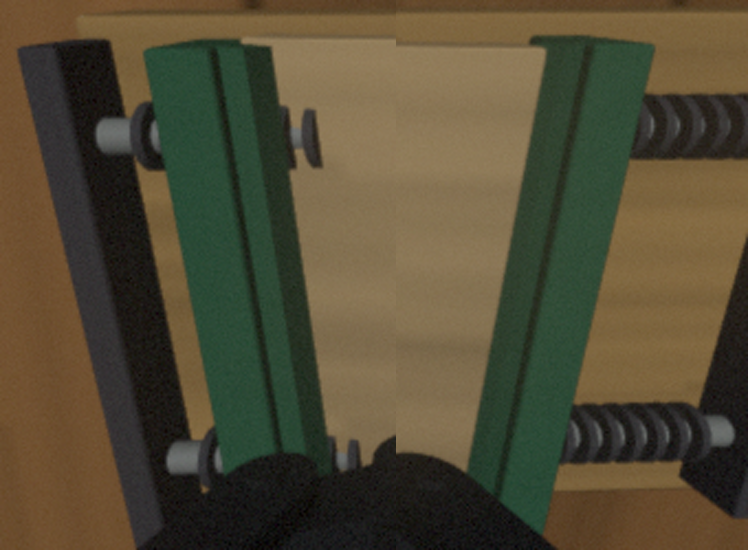

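```bash
cat > hm.py <<'E'
from h import *
o=bot.get_obs();f=grab_frame("wrist")
a=np.radians(4.8)
def H(W): d=W[:2]-[635,177]; return np.round([d@[np.cos(a),np.sin(a)],d@[-np.sin(a),np.cos(a)]],1)
E
python3 - <<'E'
from hm import *
P=lambda x,y,ox:(np.array([x,y])+.5)/2.2-.5+[ox,105]
print("near outer",H(onz(f,P(146,52,20),44,o)),"near tip",H(onz(f,P(272,47,20),43,o)),"far outer",H(onz(f,P(655-396,45,480),44,o)))
for z in (40,45,50,55): print(z,"hi TR",H(onz(f,P(546-396,46,480),z,o)),"edge low",H(onz(f,P(470-396,465,480),z,o)))
E
```

```text
near outer [-127.6   59.7] near tip [-104.1   60.4] far outer [94.6 59.9]
40 hi TR [74.8 59.4] edge low [ 75.6 -41.4]
45 hi TR [71.4 59.9] edge low [ 72.1 -37.8]
50 hi TR [67.9 60.4] edge low [ 68.7 -34.1]
55 hi TR [64.5 60.9] edge low [ 65.2 -30.5]
```

Request:
{"op": "jog_arm", "data": {"motion": [{"delta_pos": [0, 0, 3], "yaw": 0}, {"delta_pos": [0, 0, 6], "yaw": 0}, {"delta_pos": [0, 0, 9], "yaw": 0}, {"delta_pos": [0, 0, 9], "yaw": 0}], "squeeze": 25}}

```text
clock: 16.8
eef_pos: [605.1, 174.5, 48.1]
orientation: [0.677, 0.736, 0.016, 0.013]
contact_force: [24.4, 3.4, 5.7]
finger_gap: 0.585
```

```bash
python3 look.py 15; python3 - <<'E'
from h import *
im=cv2.imread("pics/w15.png");a=cv2.resize(im[105:355,480:640],None,fx=2.2,fy=2.2,interpolation=cv2.INTER_CUBIC)
b=cv2.resize(im[105:355,20:200],None,fx=2.2,fy=2.2,interpolation=cv2.INTER_CUBIC);cv2.imwrite("pics/w15z.png",np.hstack([b,a]))
E
```

```text
holderXY -30.0 0.0 z 48.1 yaw 4.75 F [24.4  3.4  5.7] [ 0.5  -4.17 -0.02] gap 50.0 t 16.8
```

View pics/w15z.png

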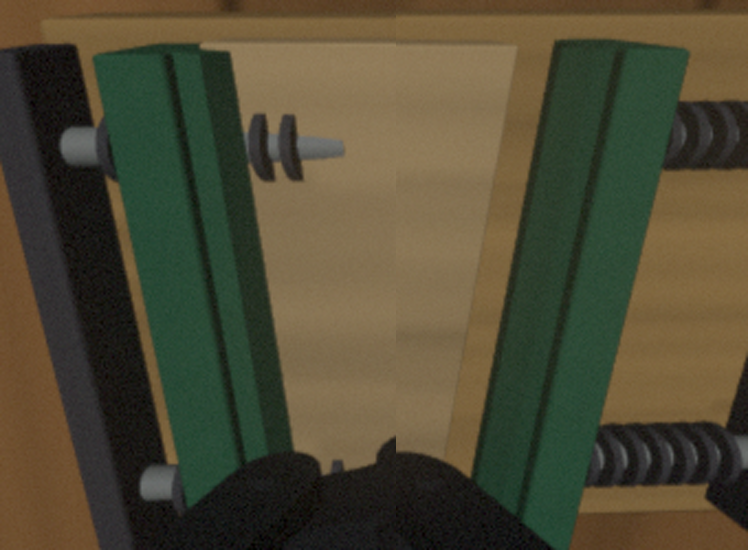

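View pics/s15.png

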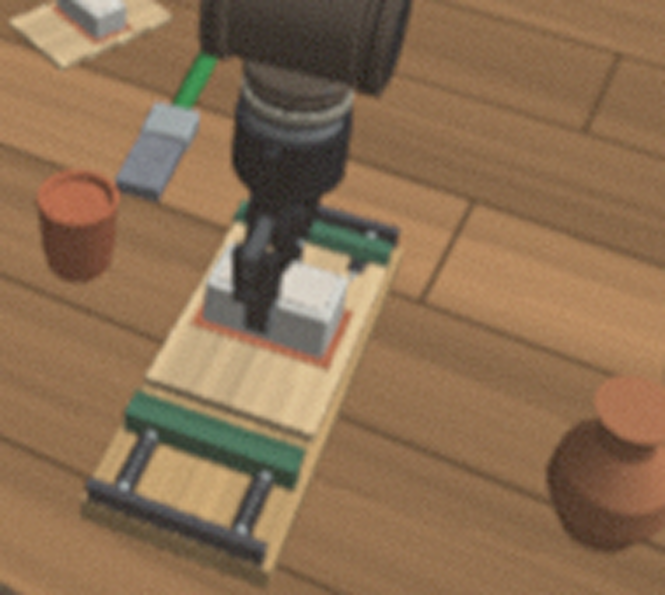

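Request:
{"op": "jog_arm", "data": {"motion": [{"delta_pos": [0, 1, 2], "yaw": 0}, {"delta_pos": [0, 2, 4], "yaw": 0}, {"delta_pos": [0, 3, 6], "yaw": 0}, {"delta_pos": [0, 3, 6], "yaw": 0}]}}

```text
clock: 17.35
eef_pos: [607.0, 174.7, 43.0]
orientation: [0.677, 0.736, 0.014, 0.012]
contact_force: [21.8, 3.0, 12.2]
finger_gap: 0.578
```

```bash
python3 look.py 16
```

```text
holderXY -28.1 0.1 z 43.0 yaw 4.76 F [21.8  3.  12.2] [ 0.39 -2.81  0.03] gap 49.4 t 17.35
```

View pics/w16.png

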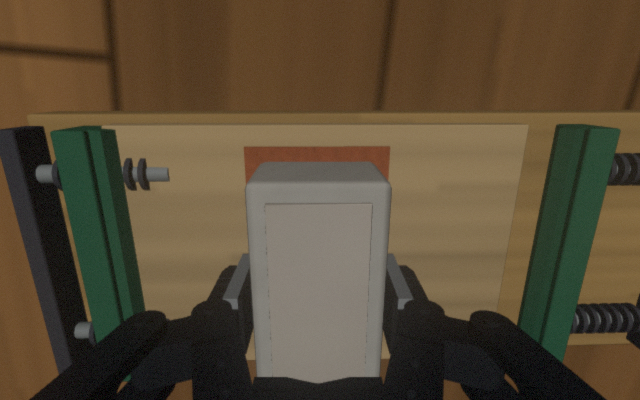

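View pics/s16.png

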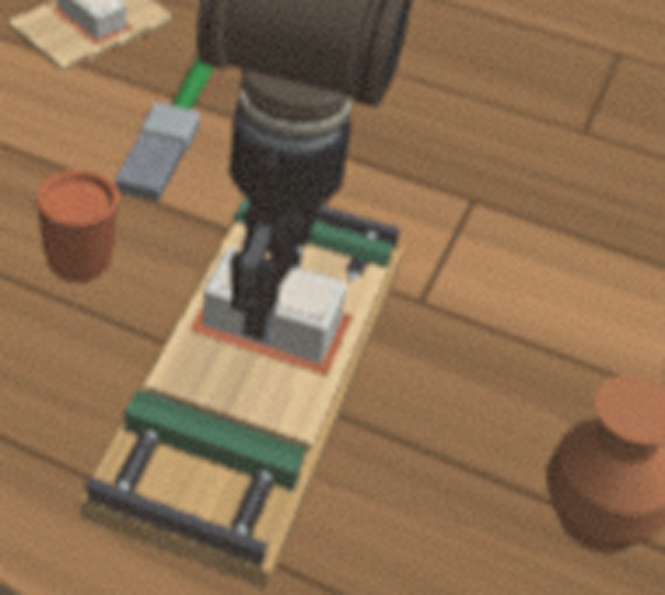

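Request:
{"op": "jog_arm", "data": {"motion": [{"delta_pos": [0, 2, 1], "yaw": 0}, {"delta_pos": [0, 4, 2], "yaw": 0}, {"delta_pos": [0, 6, 2], "yaw": 0}, {"delta_pos": [0, 8, 2], "yaw": 0}, {"delta_pos": [0, 8, 2], "yaw": 0}]}}

```text
clock: 18.0
eef_pos: [607.7, 174.8, 40.6]
orientation: [0.677, 0.736, 0.006, 0.005]
contact_force: [1.1, -0.7, 28.1]
finger_gap: 0.581
```

```bash
python3 look.py 17; python3 - <<'E'
from h import *
im=cv2.imread("pics/w17.png");a=cv2.resize(im[105:355,460:640],None,fx=2.2,fy=2.2,interpolation=cv2.INTER_CUBIC)
b=cv2.resize(im[105:355,0:180],None,fx=2.2,fy=2.2,interpolation=cv2.INTER_CUBIC);cv2.imwrite("pics/w17z.png",np.hstack([b,a]))
E
```

```text
holderXY -27.4 0.1 z 40.6 yaw 4.82 F [ 1.1 -0.7 28.1] [-0.14  0.05 -0.02] gap 49.6 t 18.0
```

View pics/w17z.png

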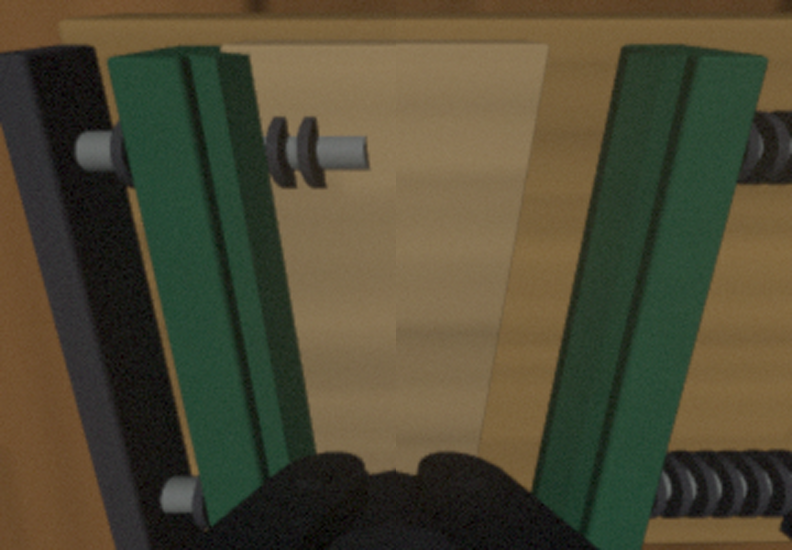

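Request:
{"op": "jog_arm", "data": {"motion": [{"delta_pos": [0, 0, -2], "yaw": 0}, {"delta_pos": [0, 0, -3.5], "yaw": 0}, {"delta_pos": [0, 3, -3.5], "yaw": 0}, {"delta_pos": [0, 6, -3.5], "yaw": 0}, {"delta_pos": [0, 10, -3.5], "yaw": 0}, {"delta_pos": [0, 10, -3.5], "yaw": 0}]}}

```text
clock: 18.75
eef_pos: [615.2, 175.4, 40.5]
orientation: [0.677, 0.736, 0.004, 0.003]
contact_force: [3.1, -0.2, 16.6]
finger_gap: 0.586
```

```bash
python3 look.py 18
```

```text
holderXY -19.9 0.1 z 40.5 yaw 4.82 F [ 3.1 -0.2 16.6] [-0.07 -0.2   0.03] gap 50.1 t 18.75
```

View pics/w18.png

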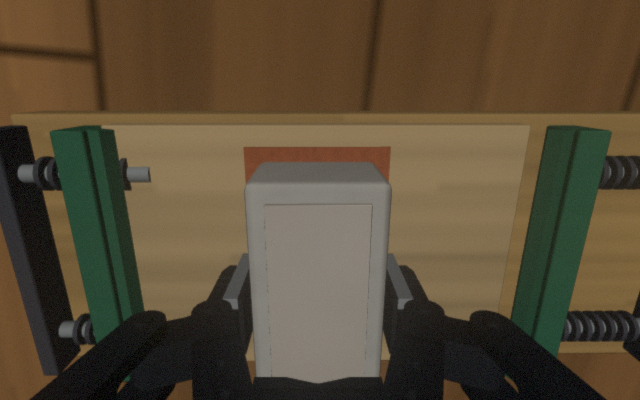

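View pics/s18.png

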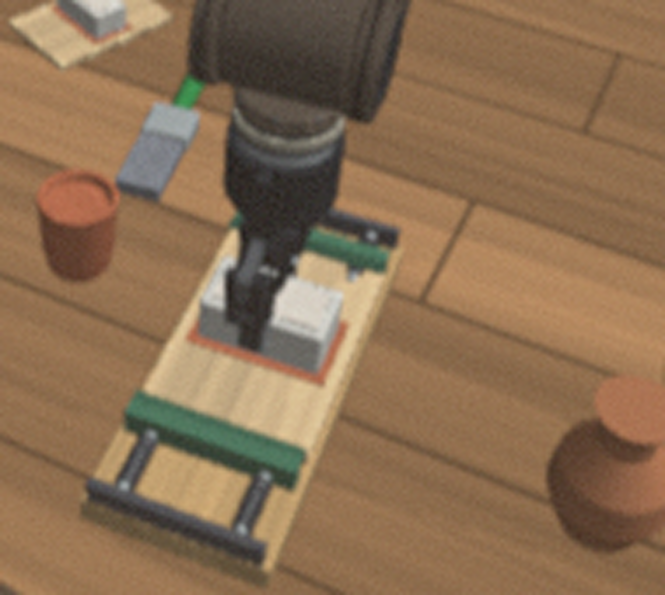

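Request:
{"op": "jog_arm", "data": {"motion": [{"delta_pos": [0, 0, -1.5], "yaw": 0}, {"delta_pos": [0, 4, -2], "yaw": 0}, {"delta_pos": [0, 8, -2], "yaw": 0}, {"delta_pos": [0, 12, -2], "yaw": 0}, {"delta_pos": [0, 16, -2], "yaw": 0}, {"delta_pos": [0, 20, -2], "yaw": 0}, {"delta_pos": [0, 20, -2], "yaw": 0}]}}

```text
clock: 19.6
eef_pos: [630.7, 176.7, 40.2]
orientation: [0.677, 0.736, -0.001, -0.0]
contact_force: [-5.2, -1.6, 15.2]
finger_gap: 0.582
```

```bash
python3 look.py 19
```

```text
holderXY -4.3 0.1 z 40.2 yaw 4.83 F [-5.2 -1.6 15.2] [-0.21  0.76 -0.04] gap 49.7 t 19.6
```

View pics/w19.png

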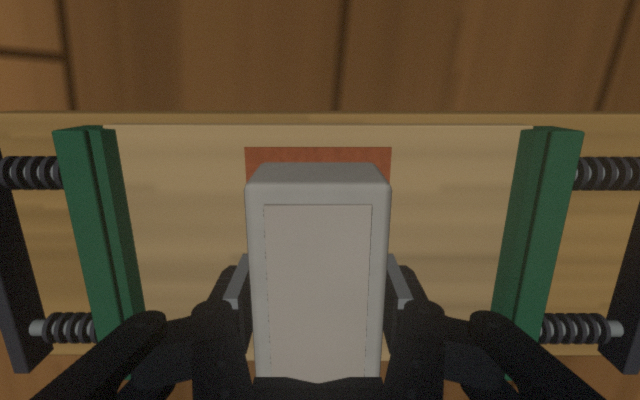

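View pics/s19.png

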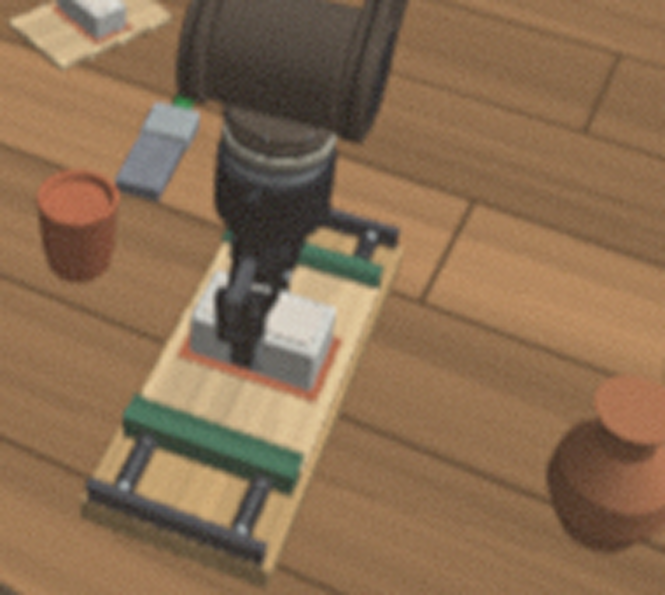

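Request:
{"op": "jog_arm", "data": {"motion": [{"delta_pos": [0, 1, -2], "yaw": 0}, {"delta_pos": [0, 2.5, -3], "yaw": 0}, {"delta_pos": [0, 2.5, -3], "yaw": 0}, {"delta_pos": [0, 2.5, -3], "yaw": 0}]}}

```text
clock: 20.15
eef_pos: [631.9, 176.8, 40.2]
orientation: [0.677, 0.736, -0.001, -0.001]
contact_force: [-4.7, -0.9, 7.8]
finger_gap: 0.58
```

Request:
{"op": "jog_arm", "data": {"motion": [{"delta_pos": [0, 0, 0], "yaw": 0}, {"delta_pos": [0, 0, 0], "yaw": 0}, {"delta_pos": [0, 0, 0], "yaw": 0}, {"delta_pos": [0, 0, 0], "yaw": 0}], "claw": 75}}

```text
clock: 20.55
eef_pos: [632.5, 176.9, 39.1]
orientation: [0.677, 0.736, -0.001, -0.001]
contact_force: [-0.4, 0.2, -0.5]
finger_gap: 0.878
```

```bash
python3 look.py 20
```

```text
holderXY -2.5 0.1 z 39.1 yaw 4.82 F [-0.4  0.2 -0.5] [0.02 0.02 0.01] gap 75.0 t 20.55
```

View pics/w20.png

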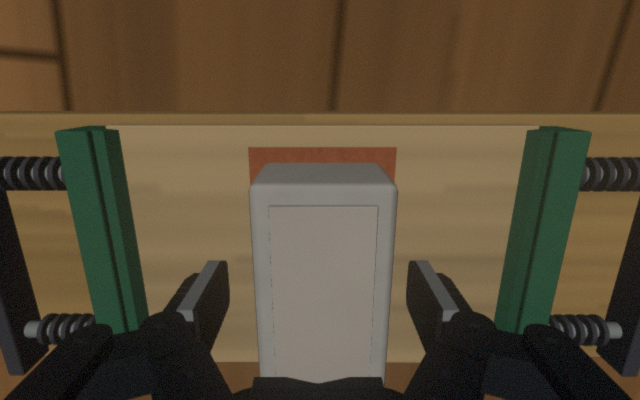

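Request:
{"op": "jog_arm", "data": {"motion": [{"delta_pos": [0, 0, -10], "yaw": 0}, {"delta_pos": [0, 0, -25], "yaw": 0}, {"delta_pos": [0, 0, -50], "yaw": 0}, {"delta_pos": [0, 0, -90], "yaw": 0}, {"delta_pos": [0, 0, -130], "yaw": 0}, {"delta_pos": [-20, 0, -165], "yaw": 0}, {"delta_pos": [-45, 0, -190], "yaw": 0}, {"delta_pos": [-60, 0, -200], "yaw": 0}, {"delta_pos": [-60, 0, -200], "yaw": 0}, {"delta_pos": [-60, 0, -200], "yaw": 0}]}}

```text
clock: 21.7
eef_pos: [637.6, 117.3, 238.9]
orientation: [0.677, 0.736, -0.0, -0.001]
contact_force: [-0.6, -0.2, -0.5]
finger_gap: 0.88
```

```bash
python3 look.py 21; python3 - <<'E'
import cv2
im=cv2.imread("pics/w21.png");cv2.imwrite("pics/w21z.png",cv2.resize(im[20:240,110:530],None,fx=1.9,fy=1.9,interpolation=cv2.INTER_CUBIC))
E
```

```text
holderXY -2.4 -59.7 z 238.9 yaw 4.77 F [-0.6 -0.2 -0.5] [-0.02  0.03  0.  ] gap 75.1 t 21.7
```

View pics/w21z.png

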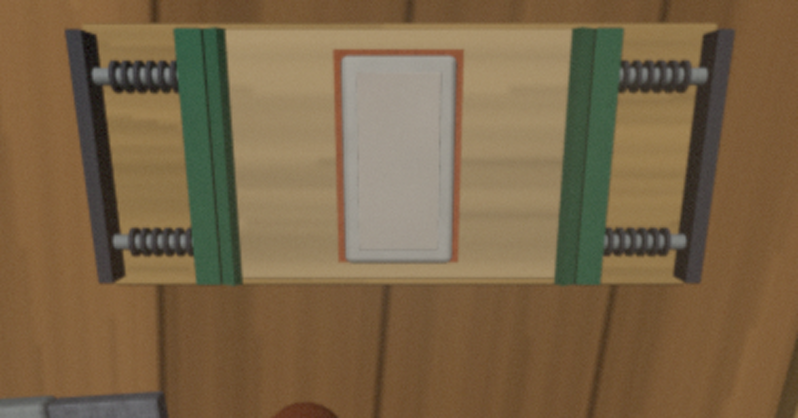

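View pics/s21.png

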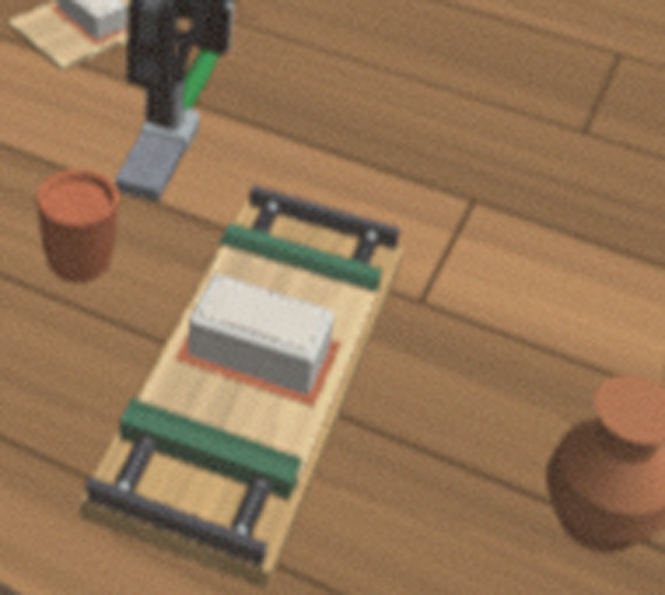

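```bash
python3 - <<'E'
from hm import *
P=lambda x,y:(np.array([x,y])+.5)/1.9-.5+[110,20]
for n,x,y,z in [("near out",175,30,44),("near out",197,285,44),("far out",622,29,44),("far out",603,285,44),("b",226,29,32),("b",572,29,32),("b",242,279,32),("b",556,279,32),("k",341,55,70),("k",456,55,70),("k",452,262,70),("k",346,262,70)]: print(n,H(onz(f,P(x,y),z,o)))
E
```

```text
near out [-103.3   59.8]
near out [-103.6  -58.5]
far out [99.4 60.1]
far out [101.8 -58.2]
b [-82.8  61.7]
b [79.6 61.7]
b [-83.4 -57.9]
b [ 80.7 -57.8]
k [-26.1  46.8]
k [22.5 46.7]
k [ 23.1 -41.7]
k [-25.8 -41.7]
```

```bash
python3 - <<'E'
from workcell import bot
print(bot.hand_in(), bot.get_obs()["clock"])
E
```

```text
the job is handed in; nothing more can be done
the job is handed in; nothing more can be done
```

The mould board is loaded in the sprung holder, lying flat under both jaw lips with the mould upwards, and the job is handed in. The last clock reading before hand-in was 21.7 s.

**What I did:** I gripped the block while the board was still tilted at 26°, since the tool can only point straight down, and lifted it over the beaker. I pushed the low edge under the near lip until that jaw was back about 33 mm. Then I lowered the far edge inside the other lip, followed the springs towards the middle, opened the fingers and backed away.

**Last checks**, from the wrist and scene pictures after backing away:
- **Fit:** the board looks flat in both pictures, with both long ends under the lips. The jaws are pushed back about 8.5 mm (near) and 5.5 to 7 mm (far), so it sits 1 to 1.5 mm off centre towards the near jaw.
- **Square:** the board's sides are parallel to the holder, but about 1 mm off the jaw ends sideways. That is near the limit of what the cameras can measure, so I left it.
- **Forces:** the sideways push on the wrist peaked at about 24 N. While pressing the board down I saw up to 28 N. After letting go the reading was about zero.
- **Pots and tools:** I did not measure them one by one. The beaker and vase looked unmoved, and the part of the brush in view did too.

**Measurements that disagreed:**
- **Mould height:** two early readings of the mould's height on the stand differed by 3 mm, so I used a value in between.
- **Near jaw, part-way down:** the near jaw had eased back to about 28 mm, less than the force reading suggested. I pushed it further back before finishing the lowering.

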